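Lock the vise into its bench dock

ROBOT

A 7-joint arm with a two-finger parallel gripper is mounted at the origin on the work surface. World frame = base frame: x ahead of the robot, y to its left, z up, the work surface at z = 0. Lengths are in m, angles in degrees, forces in N, time in s.
With the tool pointing down it reaches from about 0.425 to 0.875 m from the base axis. Payload 4.7 kg.
Tool frame: the origin (TCP) lies midway between the tips of the shut fingers; the grasp point (between the pads) lies 19 mm behind it; y points along the fingers, x is the direction in which the jaws open and shut, and the axes are right-handed (so a half turn about y gives the same grasp; the last joint's range is limited). The gripper opens to 87 mm and grips with 3 to 60 N. Pads are 19 mm wide; open, the fingers measure 117 mm over their backs; the gripper's body (75 mm by 190 mm) begins 51 mm behind the grasp point.
Start: joints at [68.761, 18.392, -4.016, 83.108, 1.295, 78.541, -3.26], TCP at [0.244, -0.602, 0.201] pointing down, gripper open.
Joint ranges: [-163.93, 163.93], [-17.29, 119.83], [-79.2, 71.16], [3.27, 140.29], [-89.18, 269.18], [5.43, 117.66], [-154.24, 154.24]. Speed limits (degrees/s): [147.25, 147.25, 180, 180, 180, 180, 180].

INTERFACE

Orientations are given as [roll, pitch, yaw] about the fixed x, y, z axes, in that order (R = Rz(yaw) Ry(pitch) Rx(roll)).
In Python, from cell import env gives the robot as it stands.
- The arm moves only by the tool carry_out, never from a script. Its argument "targets" is a list of rows, each a list of 2 entries, a list of its own where there are three numbers: the shift along the tool's x, y, z in mm, then the turn, a rotation vector about the tool's x, y, z in degrees. A call has 1 to 12 rows; each row shifts and turns the commanded pose from where the row before left it, along the tool's axes as they then stand; what a row does not reach is not made up. A row lasts 1/10 s, in which the tool goes at most 50 mm and 8.59 degrees, less where a joint would pass 70% of its speed; a pose out of reach is approached as far as the arm can. A call with a gripper value outside its range is refused whole. "jaw" is the opening, from 0 (shut) to 1 (fully open), set as the call begins (left out, the last holds). The fingers move at their own pace and stop on an object; "squeeze" is the grip in N (left out, the last holds). Time passes only in rows, so rows that do not move let the fingers close. It gives the time, the measured TCP pose, the force and the opening at its end, in the units of the state.
- env.get_obs(): the state, without advancing time (a new reading comes with each control period).
- env.read_camera(name): name is "scene" or "top" or "wrist"; returns the picture (384x512x3 uint8, red, green, blue); there is no depth.
- env.get_calibration(name): a dict with "fx", "fy", "cx", "cy" (pixels), "D" ([k1, k2, p1, p2, k3] as OpenCV has them; the pictures are not rectified), "R" (3x3) and "t" (3): a world point X has camera coordinates R X + t; the wrist camera has in their place "hand_eye" (4x4, takes a point from camera to tool coordinates, whose origin is the TCP and whose axes are the tool frame's). Camera axes: x right, y down, z forward; pixel columns grow to the right and rows downward; lengths in m; the calibration is good to about 2 mm. A picture is of the moment at which its call begins: read the wrist's pose just before it. get_calibration takes no time and is no camera call.
- env.sign_off(): hands the job in, once; it reports no verdict.
Trained networks look in the newest picture that a camera, given by its name, has taken for a name from the list of things; names that differ only in an ending like _2 or _b are one class to them, and where a whole thing is asked for, a point or a joint stands for the part that bears it (a point fixed in the world has none). Each returns a list of dicts, best first, with "p" (0 to 1); they miss things now and then, are a little off and sometimes report something else, mostly with a low value. They report only what shows in the picture. A call takes as long as a camera call. They do not tell look-alikes from the thing itself.
- env.outline_of(camera, label): "mask" (384x512 bool, what is visible of it) and "xy" ([column, row] in pixels, amid what is visible of it).
The state is a dict: "time_s": time; "qpos": joint angles; "joint_velocities": joint speeds; "effort": joint torques, N m; "tool_pos": TCP position; "tool_rot": TCP orientation; "force": force on the tool from outside, world axes, zero at the start; "wrist_torque": the same for the moment, N m; "grip_width": finger opening in m.
Only numpy, scipy, OpenCV 4.12 (cv2) and the standard library are available. Lean on these libraries where they do the work, as an engineer would, in place of code of your own. Each camera call takes 0.05 s, during which the arm holds its last target.

TASK

Mount the small blue vise in the bench dock: turn the dock's cam back until its mouth faces the guide channel, set the vise's base plate in the channel and slide the bolt head into the mouth, then turn the cam half a turn clockwise as far as it goes so that its hook draws the bolt in and pulls the plate tight against the stops. Keep the vise upright and leave the other things on the bench where they are.

Things in the scene. Friction and masses are not known exactly. Their poses are not given: they have to be found in the camera images.
- dock: Dark grey steel dock screwed to the bench, left or right of centre. 320 x 168 mm plate, 12 mm thick; its top is the bed for the vise plate. Origin: at bench level under the centre of the vise plate when home; bed from x -135 to +185 mm. x: draw direction, from the channel's open end to the cam, away from the robot within 0.2 rad; z up. The cam's axis is upright at x +122, y 0.
- channel (a point): Mouth of the straight part of the guide channel, on the bed (12 mm up) at dock x +20 mm, y 0; axes as the dock's. Bright aluminium rails 10 mm thick stand 14 mm above the bed, 113 mm apart from here on to x +60; back from here to dock x -47 they flare outwards 12 degrees each side; behind that the bed is open.
- stop (a point): Middle of the stop faces, dock x +60 mm, bolt height (28 mm above the bench); axes as the dock's. Two aluminium blocks 12 mm thick, tops 42 mm above the bench, 24 mm slot between them for the bolt. Black spring buffers stick out 7 mm at y +-40; together they push back up to 11 N when flush, so the plate creeps back unless the cam holds it.
- cam_axis (a point): Fixed point on the cam's axis, dock x +122 mm, 28 mm above the bench, where the bolt head's centre goes by when the plate lies on the bed; axes as the dock's. The hook sweeps a 47 mm radius here, 15 to 49 mm above the bench, so a plate must be set down with its bolt head over 55 mm from this axis, then slid in.
- cam (a joint): Hook cam angle, rad, clockwise from above. 0: open, mouth facing back along dock -x (-0.1, a stop, to 0.3 lets the bolt head in); from 0.4 the hook bars it. It catches a head up to 31 mm from the axis, draws it to 22 mm by 2.7 and holds; stop at 3.18. Stays where left. Torque about 0.1 N m empty, up to 0.3 drawing.
- cam_grip (a point): On the cam's axis, 72 mm above the bench, in the wing handle on top of the cam: an upright bar 76 mm long (x), 14 mm thick (y), from 49 to 85 mm above the bench, over a flat steel disc. Turns with the cam: -x points along the wing to its red end, the way the mouth faces; z up. The rest of the wing is black.
- cam_pointer (a point): Tip of the red end of the wing handle, 38 mm from the cam's axis, 72 mm above the bench: it shows which way the mouth faces.
- vise: Small blue bench vise (0.8 kg) on a plywood plate 120 (x) x 110 (y) x 24 mm, rigid. Origin: centre of the plate's underside; x from tommy bar to draw bolt, z up. Closed jaws: one block 36 (x) x 60 (y) mm over the origin, 58 to 100 mm above the underside; body below them 80 x 36 mm; screw and bar out to x -93, 46 mm up. Home: 12 mm above the dock's origin, axes as the dock's.
- vise_jaws (a point): Grip point in the middle of the closed jaws, 84 mm above the plate's underside; axes as the vise's.
- bolt_head (a point): Centre of the draw bolt's head, an upright steel barrel 14 mm thick, 26 mm high, at vise x +100 mm, 16 mm above the plate's underside, on a 9 mm shank out of the middle of the plate's +x edge (x +60); axes as the vise's.
- glue: Bystander: yellow glue bottle, 58 mm diameter, 175 mm high; origin at the centre of its underside.
- thinner: Bystander: blue tin with a white label, 74 mm diameter, 150 mm high; origin at the centre of its underside.
- screw_jar: Bystander: amber jar with a red lid, 70 mm diameter, 125 mm high; origin at the centre of its underside.
- tape_measure: Bystander: yellow tape measure, 75 x 42 mm, 66 mm high; origin at the centre of its underside.
Mind the look-alikes: they are no part of the job. Leave any orange or purple look-alike of the vise alone.

How it is judged:
By the outcome, as a careful person would: the job done as asked, in the order asked, and still so for the second after the job is handed in, with the robot touching nothing.
It also fails if it takes over 72 s, if anything falls off the work surface, if the arm or the gripper's body presses on something with over 40 N, if the wrist force passes 120 N, or if a joint passes its speed limit or range.

## Working session

There is one attempt and no reset: what is moved stays moved. The work goes in short steps, Python scripts to look and compute and a tool call to move; the robot and the scene stay as the last step left them, time stands still between calls to the robot, and variables do not carry over. Pictures are saved under pics/ and viewed, and the job is handed in when it is done.

Besides the shell and the picture viewer there is one more tool, called after "Emit:" as name([rows], argument=value, ...), one row to a line, values as JSON. carry_out: Moves the arm, as the interface text tells. Its arguments: {"type":"object","properties":{"targets":{"type":"array","items":{"type":"array"}},"jaw":{"type":"number"},"squeeze":{"type":"number"}},"required":["targets"]}

```bash
ls; mkdir -p pics; python3 - <<'E'
from cell import env
import cv2
o=env.get_obs()
for k,v in o.items(): print(k,v)
for n in ["scene","top","wrist"]:
    im=env.read_camera(n); cv2.imwrite(f"pics/{n}0.png",im[:,:,::-1])
    print(n,env.get_calibration(n))
E
```

```text
pics
time_s 0.0
qpos [68.76121639 18.43876133 -4.0147701  83.17537552  1.29509289 78.54127138
 -3.26071597]
joint_velocities [-0.01803945  0.00787216  0.00495502 -0.0004528   0.01372413 -0.1337945
 -0.08928881]
effort [ 2.22438493e-04 -4.91286206e+01 -4.03768821e-01 -3.12528920e+01
 -6.38740626e-02  4.37890913e-02  1.86187690e-04]
tool_pos [ 0.24370044 -0.60193552  0.19966069]
tool_rot [-90.00615286   0.11016129 -67.95288216]
force [ 0.50049327  0.48181201 -0.2831    ]
wrist_torque [-0.04979483 -0.02032218  0.00560869]
grip_width 0.08684513948599763
scene {'fx': 466.4355999935385, 'fy': 466.4355999935385, 'cx': 261.85839871226494, 'cy': 194.74965602535107, 'D': array([-0.10185796,  0.        ,  0.        ,  0.        ,  0.        ]), 'R': array([[ 0.45417533,  0.89088654, -0.00677763],
       [ 0.49361668, -0.25796507, -0.83053994],
       [-0.74166525,  0.3738652 , -0.55691783]]), 't': array([-0.24440738, -0.19827642,  1.71819283])}
top {'fx': 488.042795458602, 'fy': 488.042795458602, 'cx': 254.81199206192548, 'cy': 195.32912342224864, 'D': array([0.05247695, 0.        , 0.        , 0.        , 0.        ]), 'R': array([[ 0.02225323, -0.99970679,  0.00954653],
       [-0.99551577, -0.02303607, -0.09174796],
       [ 0.09194097, -0.00746203, -0.9957365 ]]), 't': array([-0.01143173,  0.55081439,  1.71393649])}
wrist {'fx': 335.4268810393411, 'fy': 335.4268810393411, 'cx': 248.60209169910317, 'cy': 190.03099573148714, 'D': array([0.01298686, 0.        , 0.        , 0.        , 0.        ]), 'hand_eye': array([[ 9.99999159e-01, -6.17174654e-04,  1.14089021e-03,
         8.81202224e-04],
       [-1.25694760e-03, -2.43847943e-01,  9.69812663e-01,
        -1.82283964e-01],
       [-3.20340064e-04, -9.69813281e-01, -2.43848514e-01,
         6.64479369e-02],
       [ 0.00000000e+00,  0.00000000e+00,  0.00000000e+00,
         1.00000000e+00]])}
```

View pics/scene0.png

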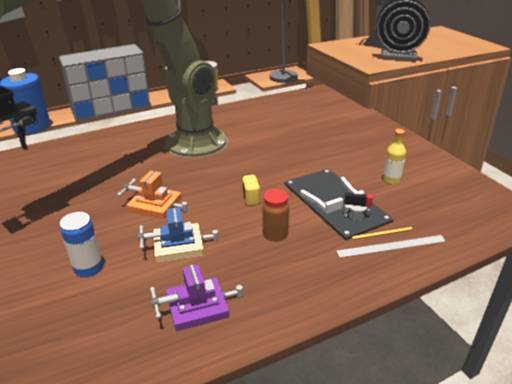

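View pics/top0.png

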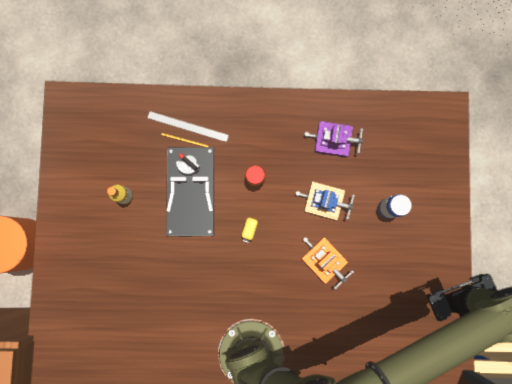

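View pics/wrist0.png

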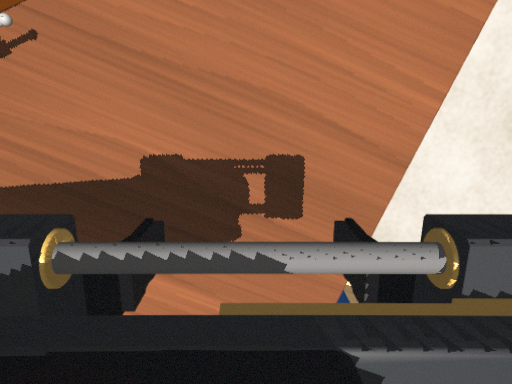

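```bash
cat > h.py <<'E'
from cell import env
import numpy as np, cv2
from scipy.spatial.transform import Rotation as Ro
def KD(c):
    return np.array([[c['fx'],0,c['cx']],[0,c['fy'],c['cy']],[0,0,1]]),np.array(c['D'])
def ext(n,o=None):
    c=env.get_calibration(n)
    if n!='wrist': return np.array(c['R']),np.array(c['t'])
    o=o or env.get_obs()
    T=np.eye(4);T[:3,:3]=Ro.from_euler('xyz',o['tool_rot'],degrees=True).as_matrix();T[:3,3]=o['tool_pos']
    M=np.linalg.inv(T@np.array(c['hand_eye'])); return M[:3,:3],M[:3,3]
def unproj(n,uv,z,o=None):
    K,D=KD(env.get_calibration(n)); R,t=ext(n,o)
    p=cv2.undistortPoints(np.array(uv,float).reshape(-1,1,2),K,D).reshape(-1,2)
    d=np.c_[p,np.ones(len(p))]@R; C=-R.T@t
    s=(z-C[2])/d[:,2]; return C+d*s[:,None]
def proj(n,X,o=None):
    K,D=KD(env.get_calibration(n)); R,t=ext(n,o)
    return cv2.projectPoints(np.array(X,float).reshape(-1,1,3),cv2.Rodrigues(R)[0],t,K,D)[0].reshape(-1,2)
def crop(im,x0,x1,y0,y1,s,name):
    cv2.imwrite(name,cv2.resize(im[y0:y1,x0:x1,::-1],None,fx=s,fy=s,interpolation=cv2.INTER_CUBIC))
E
python3 - <<'E'
from h import *
im=cv2.imread('pics/top0.png')[:,:,::-1]
crop(im,150,230,130,250,5,'pics/topdock.png')
crop(im,285,365,170,230,8,'pics/topvise.png')
im=cv2.imread('pics/scene0.png')[:,:,::-1]
crop(im,280,400,160,240,6,'pics/scdock.png')
crop(im,130,230,190,270,6,'pics/scvise.png')
E
```

```text
(no output)
```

View pics/topdock.png

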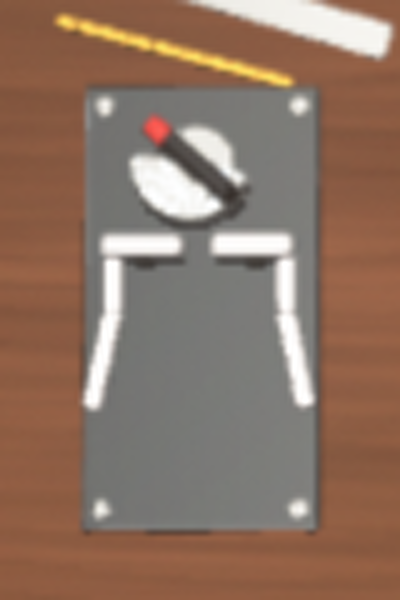

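View pics/topvise.png

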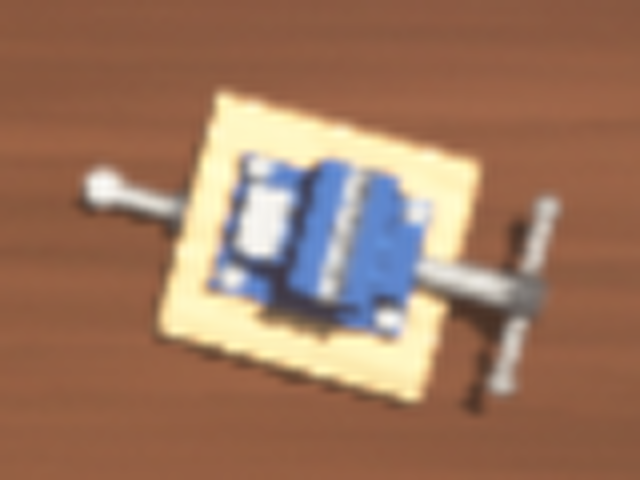

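View pics/scdock.png

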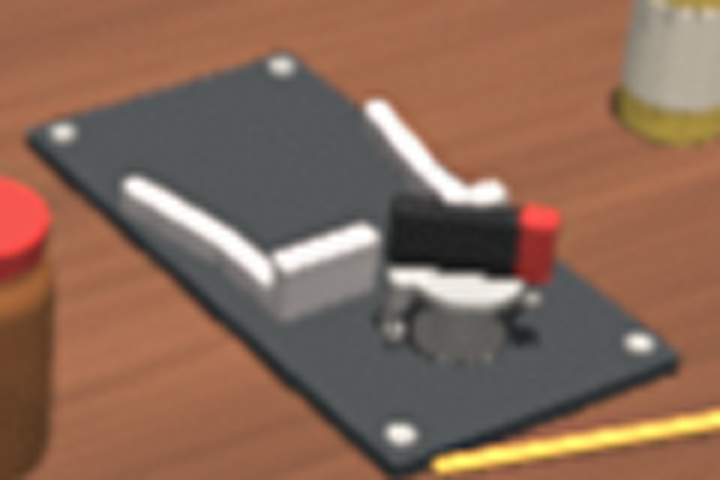

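View pics/scvise.png

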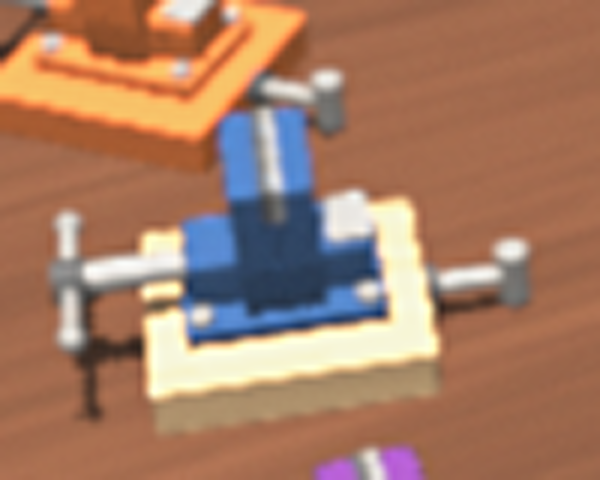

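```bash
cat > fit.py <<'E'
from h import *
from scipy.optimize import least_squares
def uc(p,s,x0,y0): return (np.array(p,float)+.5)/s-.5+[x0,y0]
def fit(obs,g,z=None):
    # obs list of (cam, body pts, pixels)
    def T(q): 
        c,s=np.cos(q[2]),np.sin(q[2]); return np.array([[c,-s,0],[s,c,0],[0,0,1]]),np.array([q[0],q[1],0])
    def f(q):
        R,t=T(q); return np.concatenate([(proj(n,np.array(P)@R.T+t)-uv).ravel() for n,P,uv in obs])
    r=least_squares(f,g,loss='soft_l1',f_scale=.7); return r.x,f(r.x).reshape(-1,2)
E
python3 - <<'E'
from fit import *
C=[[.185,.084,.012],[.185,-.084,.012],[-.135,.084,.012],[-.135,-.084,.012]]
# add stop block outer/inner top points? corners only
dt=('top',C,uc([(86,87),(316,87),(83,530),(317,530)],5,150,130))
ds=('scene',C,uc([(678,360),(392,472),(282,52),(28,135)],6,280,160))
for o in ([dt],[ds],[dt,ds]):
    x,r=fit(o,[.6,.2,0]);print(x[:2].round(4),np.degrees(x[2]).round(2)); print(r.round(1).tolist())
# vise: plate top z .024
V=[[.06,.055,.024],[.06,-.055,.024],[-.06,.055,.024],[-.06,-.055,.024],[.1,0,.029],[0,0,.1]]
# bolt points +y world(left in top); vise +y = world -x (down)
vt=('top',V[:5],uc([(160,335),(218,92),(418,403),(480,160),(100,187)],8,285,170))
vs=('scene',[V[0],V[1],V[3],V[2],[.1,0,.029]][:1]+[V[1],V[3]]+[[.1,0,.029]],None)
x,r=fit([vt],[.6,-.2,1.57]);print(x[:2].round(4),np.degrees(x[2]).round(2));print(r.round(1).tolist())
# scene: far edge (front in img) = world+x = vise -y
vs=('scene',[[.06,.055,.024],[.06,-.055,.024],[-.06,-.055,.024],[.1,0,.029]],uc([(410,200),(438,355),(150,395),(512,250)],6,130,190))
for o in([vs],[vt,vs]):
    x,r=fit(o,[.6,-.2,1.57]);print(x[:2].round(4),np.degrees(x[2]).round(2));print(r.round(1).tolist())
# cam
p=unproj('top',uc([(155,130)],5,150,130),.085);print(p)
for n in ['glue','thinner','screw_jar','tape_measure']:
    for cam in ['top']:
        d=env.outline_of(cam,n); print(n,[(k['p'],k['xy']) for k in d][:2], unproj(cam,d[0]['xy'],.1 if n!='tape_measure' else .06).round(3) if d else '')
E
```

```text
[0.5376 0.2338] 1.71
[[-0.2, -0.0], [0.4, -0.2], [-0.4, 0.3], [0.2, -0.1]]
[0.5441 0.2259] 1.58
[[0.5, -0.0], [-0.1, 0.1], [0.3, 0.1], [-1.4, -0.4]]
[0.5385 0.2316] 1.46
[[0.6, -0.3], [1.3, -0.3], [0.1, -0.0], [0.7, -0.2], [0.7, -1.6], [0.3, -1.7], [0.9, -1.1], [-0.7, -1.7]]
[ 0.5387 -0.2472] 76.53
[[-0.3, -0.4], [-0.0, 0.2], [0.2, -0.3], [-0.1, 0.3], [0.2, 0.2]]
[ 0.5421 -0.2495] 75.62
[[-0.1, -0.1], [-0.1, -0.2], [0.1, 0.0], [0.1, 0.3]]
[ 0.5397 -0.2484] 75.94
[[-0.1, -0.9], [0.5, -0.2], [0.4, -0.5], [0.3, 0.2], [0.6, -0.4], [-0.2, -0.7], [0.1, -1.0], [0.4, -0.6], [0.2, -0.4]]
[[0.6773701 0.2610564 0.085    ]]
glue [(0.7, [122.4, 194.8])] [[0.535 0.45  0.1  ]]
thinner [(0.63, [396.6, 205.9])] [[ 0.519 -0.481  0.1  ]]
screw_jar [(0.67, [257.1, 178.2]), (0.48, [188.7, 192.5])] [[ 0.603 -0.005  0.1  ]]
tape_measure [(0.78, [248.2, 229.6])] [[0.428 0.022 0.06 ]]
```

```bash
cat > plan.py <<'E'
from h import *
def plan(p,yaw=None,o=None):
    o=o or env.get_obs()
    R=Ro.from_euler('xyz',o['tool_rot'],degrees=True)
    d=R.inv().apply(np.array(p)-o['tool_pos'])*1000
    # turn to vertical tool with tool x at yaw
    out=dict(shift_mm=d.round(1),n=np.ceil(np.linalg.norm(d)/50))
    if yaw is not None:
        Rt=Ro.from_euler('xyz',[-90,0,yaw],degrees=True)
        out['turn']=(R.inv()*Rt).as_rotvec(degrees=True).round(2)
    print(out,'at',np.round(o['tool_pos'],4),np.round(o['tool_rot'],2),'t',round(o['time_s'],2)); return out
E
python3 -c "
from plan import *
plan([.64,.237,.25],-35)"
```

```text
{'shift_mm': array([-629.3,  -49.3,  682.2]), 'n': np.float64(19.0), 'turn': array([-0.000e+00, -3.295e+01, -2.000e-02])} at [ 0.2439 -0.6024  0.2005] [-9.000e+01  2.000e-02 -6.795e+01] t 0.35
```

Emit:
carry_out([
  [[-31.5,-2.5,34.1],[0,0,0]],
  [[-31.5,-2.5,34.1],[0,0,0]],
  [[-31.5,-2.5,34.1],[0,0,0]],
  [[-31.5,-2.5,34.1],[0,0,0]],
  [[-31.5,-2.5,34.1],[0,0,0]],
  [[-31.5,-2.5,34.1],[0,0,0]],
  [[-31.5,-2.5,34.1],[0,0,0]],
  [[-31.5,-2.5,34.1],[0,0,0]],
  [[-31.5,-2.5,34.1],[0,0,0]],
  [[-31.5,-2.5,34.1],[0,0,0]],
], jaw=1)

```text
time_s: 1.35
tool_pos: [0.4423, -0.1808, 0.2262]
tool_rot: [-90.0, -0.1, -68.0]
force: [0.9, -0.4, -0.3]
grip_width: 0.0872
```

```bash
python3 - <<'E'
from plan import *
plan([.64,.237,.25],-35); print(env.get_obs()['qpos'].round(1))
im=env.read_camera('wrist');crop(im,0,512,0,384,1.5,'pics/w1.png')
E
```

```text
{'shift_mm': array([-313. ,  -24.1,  340. ]), 'n': np.float64(10.0), 'turn': array([ 1.000e-02, -3.296e+01,  7.000e-02])} at [ 0.4423 -0.1808  0.2262] [-8.999e+01 -6.000e-02 -6.796e+01] t 1.35
[ 45.2  -2.6 -25.2 103.7  -1.1  78.7 -47.7]
```

View pics/w1.png

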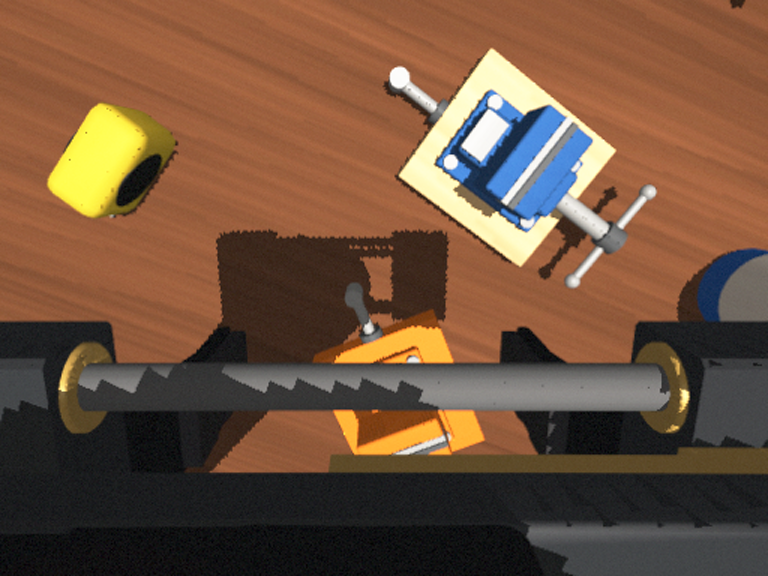

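```bash
python3 - <<'E'
from fit import *
V=[[.06,.055,.024],[.06,-.055,.024],[-.06,-.055,.024],[-.06,.055,.024],[.1,0,.029]]
# rel to image: bolt upper-left. vise y = ? test
uv=uc([(399,176),(490,48),(616,150),(520,266),(399,76)],1.5,0,0)
x,r=fit([('wrist',V,uv)],[.54,-.248,1.33]);print(x[:2].round(4),np.degrees(x[2]).round(2));print(r.round(1).tolist())
E
```

```text
[ 0.5442 -0.2388] 76.6
[[-1.3, -0.3], [0.4, -1.3], [0.6, -0.1], [0.1, 1.3], [-0.3, 0.7]]
```

Emit:
carry_out([
  [[-31.3,-2.4,34],[0,0,0]],
  [[-31.3,-2.4,34],[0,0,0]],
  [[-31.3,-2.4,34],[0,0,0]],
  [[-31.3,-2.4,34],[0,0,0]],
  [[-31.3,-2.4,34],[0,0,0]],
  [[-31.3,-2.4,34],[0,0,0]],
  [[-31.3,-2.4,34],[0,0,0]],
  [[-31.3,-2.4,34],[0,0,0]],
  [[-31.3,-2.4,34],[0,0,0]],
  [[-31.3,-2.4,34],[0,0,0]],
])

```text
time_s: 2.4
tool_pos: [0.6405, 0.2361, 0.2495]
tool_rot: [-90.0, -0.0, -68.0]
force: [0.6, -0.2, 0.6]
grip_width: 0.0871
```

Emit:
carry_out([
  [[0,0,0],[0,-8.24,0]],
  [[0,0,0],[0,-8.24,0]],
  [[0,0,0],[0,-8.24,0]],
  [[0,0,0],[0,-8.24,0]],
  [[0,0,0],[0,0,0]],
])

```text
time_s: 2.9
tool_pos: [0.6395, 0.2349, 0.2493]
tool_rot: [-90.0, 0.0, -35.0]
force: [0.1, -0.5, 0.1]
grip_width: 0.0872
```

```bash
python3 - <<'E'
from plan import *
plan([.66,.237,.25],-35); print(env.get_obs()['qpos'].round(1))
im=env.read_camera('wrist');crop(im,0,512,0,384,1.5,'pics/w2.png')
E
```

```text
{'shift_mm': array([15.6, -0.7, 13.5]), 'n': np.float64(1.0), 'turn': array([ 0.02,  0.03, -0.03])} at [0.6395 0.2349 0.2493] [-9.002e+01  3.000e-02 -3.497e+01] t 2.9
[ 10.2  28.5 -48.7  72.4  21.   88.1 -70.5]
```

View pics/w2.png

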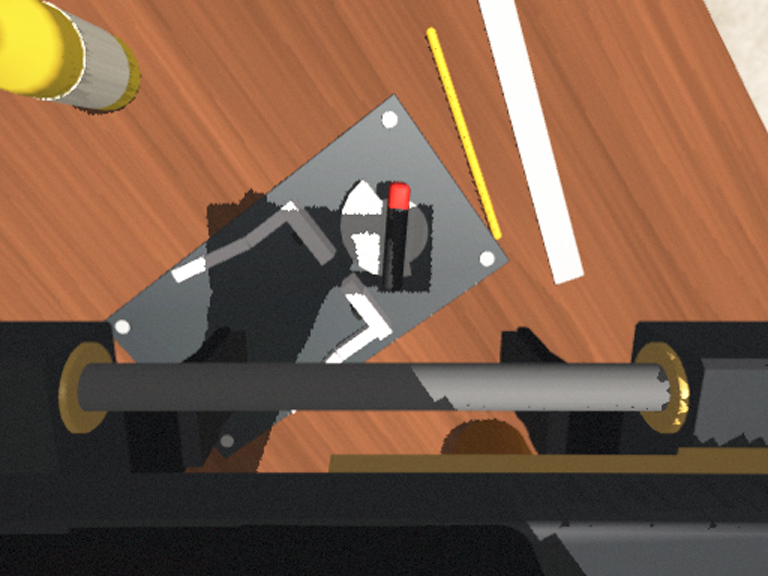

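```bash
python3 - <<'E'
from fit import *
im=env.read_camera('wrist');crop(im,215,305,110,200,7,'pics/w2z.png')
C=[[.185,.084,.012],[.185,-.084,.012],[-.135,.084,.012]]
uv=uc([(393,95),(508,260),(107,319)],1.5,0,0)
x,r=fit([('wrist',C,uv)],[.54,.235,.03]);print(x[:2].round(4),np.degrees(x[2]).round(2));print(r.round(1).tolist())
a=x[2];c=x[:2]+.122*np.array([np.cos(a),np.sin(a)]);print('cam',c)
print(proj('wrist',[[*c,.085],[*c,.049]]))
E
```

```text
[0.5376 0.2336] 0.93
[[0.3, -3.0], [0.4, 0.4], [-7.9, 1.0]]
cam [0.65958814 0.23556489]
[[262.73294054 158.61157064]
 [261.41363802 153.76814121]]
```

View pics/w2z.png

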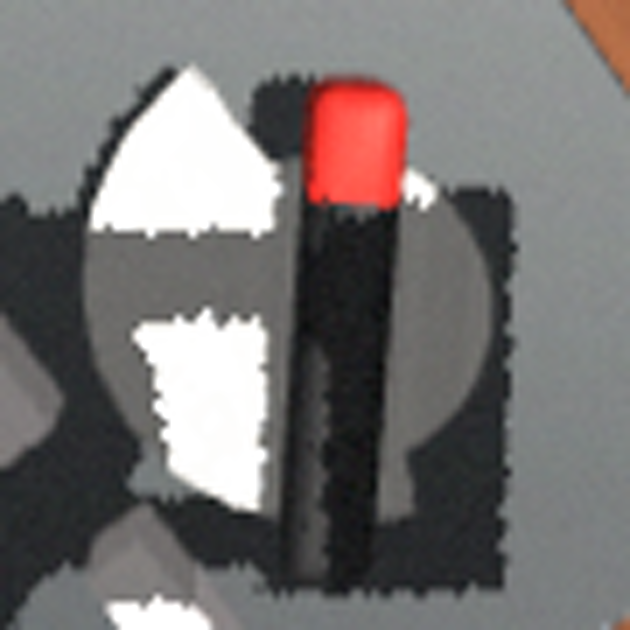

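```bash
python3 - <<'E'
from fit import *
o=env.get_obs();print(o['tool_pos'])
uv=uc([(390,119),(487,258),(122,327),(227,440),(393,95),(508,260)],1.5,0,0)
def pts(a,q):
    P=[[.185-a,.084-a,.013],[.185-a,-.084+a,.013],[-.135+a,.084-a,.013],[-.135+a,-.084+a,.013],[.185,.084,.012],[.185,-.084,.012]]
    c,s=np.cos(q[2]),np.sin(q[2]);return np.array(P)@np.array([[c,-s,0],[s,c,0],[0,0,1]]).T+[q[0],q[1],0]
f=lambda v:(proj('wrist',pts(v[3],v),o)-uv).ravel()
r=least_squares(f,[.54,.235,.03,.012],loss='soft_l1',f_scale=.7);x=r.x
print(x,np.degrees(x[2]),f(x).reshape(-1,2).round(1).tolist())
c=x[:2]+.122*np.array([np.cos(x[2]),np.sin(x[2])]);print('cam',c)
w=unproj('wrist',uc([(360,80),(334,585),(347,332)],7,215,110),.085,o);print(w.round(4));d=w[0]-w[1]
yaw=np.degrees(np.arctan2(d[1],d[0]));print('wing yaw',yaw,np.linalg.norm(d),'mid',w[:2].mean(0),'theta',180+np.degrees(x[2])-yaw)
E
```

```text
[0.63956918 0.23478837 0.24949434]
[0.53820479 0.23104669 0.02582118 0.01477261] 1.47944481922006 [[-0.1, 0.2], [-0.3, -0.5], [-0.2, 0.5], [-0.9, 0.7], [0.6, -2.3], [1.6, 0.3]]
cam [0.66016412 0.23419652]
[[0.6841 0.2652 0.085 ]
 [0.6381 0.2052 0.085 ]
 [0.6617 0.2361 0.085 ]]
wing yaw 52.498074751768705 0.07561717308477449 mid [0.66108231 0.2352409  0.085     ] theta 128.98137006745134
```

```bash
python3 -c "
from plan import *
plan([.661,.2352,.06],-37.5)"
```

```text
{'shift_mm': array([ 17.3, 189.5,  12.8]), 'n': np.float64(4.0), 'turn': array([ 0.02,  2.29, -0.01])} at [0.6396 0.2348 0.2495] [-9.002e+01  1.000e-02 -3.521e+01] t 3.0
```

Emit:
carry_out([
  [[17.3,0,12.8],[0,0,0]],
  [[0,30,0],[0,2.3,0]],
  [[0,35,0],[0,0,0]],
  [[0,35,0],[0,0,0]],
  [[0,30,0],[0,0,0]],
  [[0,0,0],[0,0,0]],
])

```text
time_s: 3.6
tool_pos: [0.6583, 0.2336, 0.1145]
tool_rot: [-90.4, 0.2, -37.4]
force: [-0.2, 0.5, -0.9]
grip_width: 0.0868
```

```bash
python3 - <<'E'
from plan import *
o=env.get_obs()
plan([.661,.2352,.06],-37.5,o)
im=env.read_camera('wrist');crop(im,0,512,0,384,1.5,'pics/w3.png')
E
```

```text
{'shift_mm': array([ 1.4, 54.5,  3.4]), 'n': np.float64(2.0), 'turn': array([ 0.45,  0.07, -0.23])} at [0.6583 0.2336 0.1145] [-90.45   0.23 -37.43] t 3.6
```

View pics/w3.png

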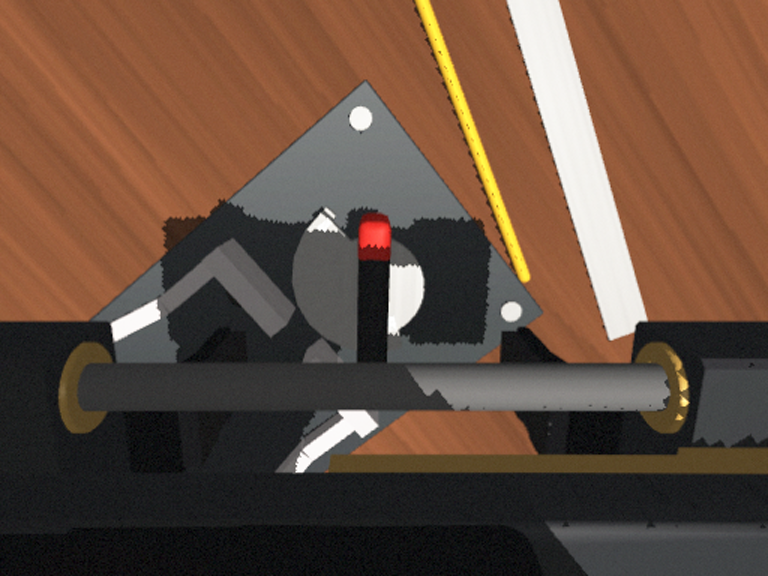

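Emit:
carry_out([
  [[1.4,20,3],[0,0,0]],
  [[0,20,0],[0,0,0]],
  [[0,14,0],[0,0,0]],
  [[0,0,0],[0,0,0]],
  [[0,0,0],[0,0,0]],
])

```text
time_s: 4.15
tool_pos: [0.6643, 0.2376, 0.0664]
tool_rot: [-90.0, -0.0, -37.3]
force: [-0.7, 0.4, -0.2]
grip_width: 0.087
```

```bash
python3 -c "
from plan import *
plan([.661,.2352,.06],-37.5);print(env.get_obs()['force'],env.get_obs()['qpos'].round(1))"
```

```text
{'shift_mm': array([-1.2,  6.4, -3.9]), 'n': np.float64(1.0), 'turn': array([-0.05,  0.19,  0.02])} at [0.6643 0.2376 0.0664] [-8.995e+01 -2.000e-02 -3.731e+01] t 4.15
[-0.72857576  0.40540402 -0.17326743] [  8.5  37.2 -44.6  81.8  26.6  71.7 -75.8]
```

Emit:
carry_out([
  [[-1.2,6,-3.9],[0,0.2,0]],
  [[0,0,0],[0,0,0]],
])

```text
time_s: 4.35
tool_pos: [0.6603, 0.2346, 0.0598]
tool_rot: [-90.0, -0.0, -37.5]
force: [0.3, -0.0, -0.1]
grip_width: 0.087
```

Emit:
carry_out([
  [[0,0,0],[0,0,0]],
  [[0,0,0],[0,0,0]],
  [[0,0,0],[0,0,0]],
  [[0,0,0],[0,0,0]],
  [[0,0,0],[0,0,0]],
], jaw=0, squeeze=20)

```text
time_s: 4.85
tool_pos: [0.6606, 0.235, 0.0598]
tool_rot: [-90.0, -0.0, -37.5]
force: [0.5, 0.4, 0.0]
grip_width: 0.055
```

```bash
python3 -c "
from plan import *
plan([.661,.2352,.06],-37.5);print(env.get_obs()['force'],env.get_obs()['grip_width'])"
```

```text
{'shift_mm': array([ 0.2, -0.2,  0.4]), 'n': np.float64(1.0), 'turn': array([-0.  ,  0.01,  0.01])} at [0.6606 0.235  0.0598] [-9.000e+01 -1.000e-02 -3.749e+01] t 4.85
[0.51510604 0.39630001 0.03393611] 0.05501084321961994
```

Fingers are slow (~64 mm/s); wait more.

Emit:
carry_out([
  [[0,0,0],[0,0,0]],
  [[0,0,0],[0,0,0]],
  [[0,0,0],[0,0,0]],
  [[0,0,0],[0,0,0]],
  [[0,0,0],[0,0,0]],
  [[0,0,0],[0,0,0]],
  [[0,0,0],[0,0,0]],
  [[0,0,0],[0,0,0]],
])

```text
time_s: 5.65
tool_pos: [0.6596, 0.2357, 0.0596]
tool_rot: [-90.0, 0.1, -37.5]
force: [-5.0, 1.6, 0.9]
grip_width: 0.0135
```

Emit:
carry_out([
  [[0,0,0],[0,-8,0]],
  [[0,0,0],[0,-8,0]],
  [[0,0,0],[0,-8,0]],
  [[0,0,0],[0,-8,0]],
  [[0,0,0],[0,0,0]],
])

```text
time_s: 6.15
tool_pos: [0.6593, 0.2358, 0.0596]
tool_rot: [-90.0, 0.1, -5.3]
force: [-5.6, 2.1, 1.8]
grip_width: 0.0138
```

```bash
python3 -c "
from plan import *
plan([.661,.2352,.06]);o=env.get_obs();print(o['force'],o['wrist_torque'],o['grip_width'],o['qpos'].round(1))"
```

```text
{'shift_mm': array([ 1.7, -0.4, -0.4]), 'n': np.float64(1.0)} at [0.6593 0.2358 0.0596] [-89.96   0.13  -5.32] t 6.15
[-5.61848195  2.13264418  1.75218934] [0.33948005 1.06820744 0.05591128] 0.013824555302519458 [ 12.3  39.5 -50.6  82.7  30.9  72.5 -46.5]
```

Emit:
carry_out([
  [[0,0,0],[0,-7.8,0]],
  [[0,0,0],[0,-7.8,0]],
  [[0,0,0],[0,-7.8,0]],
  [[0,0,0],[0,-7.8,0]],
  [[0,0,0],[0,-7.8,0]],
  [[0,0,0],[0,-7.8,0]],
])

```text
time_s: 6.75
tool_pos: [0.659, 0.2357, 0.0597]
tool_rot: [-89.9, 0.1, 41.6]
force: [-6.8, 1.2, 3.0]
grip_width: 0.0136
```

Emit:
carry_out([
  [[0,0,0],[0,-7.8,0]],
  [[0,0,0],[0,-7.8,0]],
  [[0,0,0],[0,-7.8,0]],
  [[0,0,0],[0,-7.8,0]],
  [[0,0,0],[0,-7.8,0]],
  [[0,0,0],[0,-7.8,0]],
  [[0,0,0],[0,0,0]],
])

```text
time_s: 7.45
tool_pos: [0.6588, 0.2354, 0.0596]
tool_rot: [-89.8, 0.0, 88.2]
force: [-6.5, 0.9, 4.2]
grip_width: 0.0136
```

```bash
python3 -c "
from plan import *
plan([.661,.2352,.06]);o=env.get_obs();print(o['force'],o['wrist_torque'],o['grip_width'],o['qpos'].round(1))"
```

```text
{'shift_mm': array([-0.2, -0.4, -2.2]), 'n': np.float64(1.0)} at [0.6588 0.2354 0.0596] [-8.981e+01  1.000e-02  8.822e+01] t 7.45
[-6.54783366  0.92863678  4.23468281] [0.07971023 1.43265454 0.03413676] 0.013550226091253403 [ 20.2  48.3 -67.1  82.4  44.5  78.5  39.7]
```

Emit:
carry_out([
  [[0,0,0],[0,0,0]],
  [[0,0,0],[0,0,0]],
  [[0,0,0],[0,0,0]],
  [[0,0,0],[0,0,0]],
  [[0,-30,0],[0,0,0]],
  [[0,-40,0],[0,0,0]],
  [[0,-40,0],[0,0,0]],
  [[0,-40,0],[0,0,0]],
  [[0,-40,0],[0,0,0]],
  [[0,0,0],[0,0,0]],
  [[0,0,0],[0,0,0]],
], jaw=1)

```text
time_s: 8.55
tool_pos: [0.6611, 0.2353, 0.2508]
tool_rot: [-90.1, -0.0, 88.1]
force: [-0.3, 0.2, 0.1]
grip_width: 0.0857
```

```bash
python3 - <<'E'
from plan import *
plan([.55,-.2,.25],76);print(env.get_obs()['qpos'].round(1))
im=env.read_camera('wrist');crop(im,0,512,0,384,1.5,'pics/w4.png')
im=env.read_camera('top');crop(im,150,230,130,250,5,'pics/top4.png')
E
```

```text
{'shift_mm': array([-4.388e+02,  4.000e-01,  9.640e+01]), 'n': np.float64(9.0), 'turn': array([ 0.13, 12.08,  0.04])} at [0.6611 0.2353 0.2508] [-9.013e+01 -3.000e-02  8.808e+01] t 8.55
[ 18.7  40.9 -71.9  68.5  38.8  94.9  44.2]
```

View pics/w4.png

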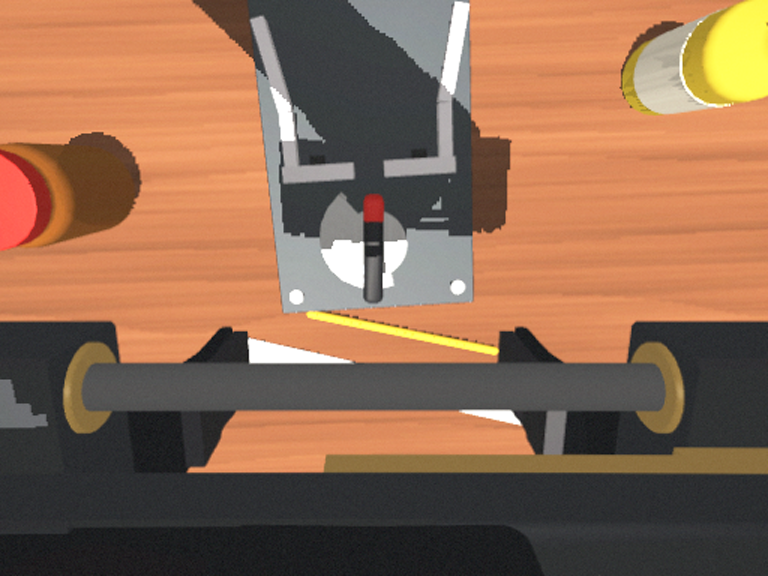

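```bash
python3 - <<'E'
from fit import *
im=cv2.resize(cv2.imread('pics/w4.png')[:,:,::-1],(512,384),interpolation=cv2.INTER_AREA)
im=env.read_camera('wrist')
cv2.imwrite('pics/w4raw.png',im[:,:,::-1])
crop(im,160,325,95,215,4.8,'pics/w4z.png')
E
```

```text
(no output)
```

View pics/w4z.png

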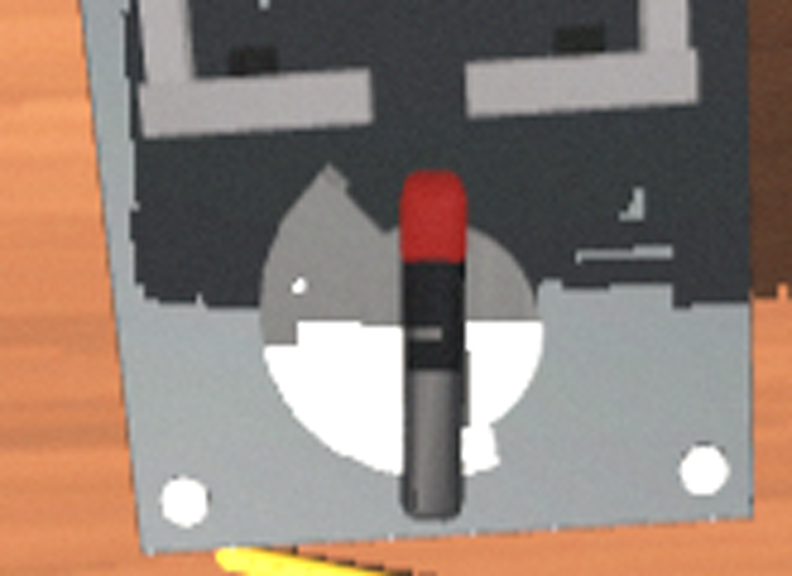

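```bash
python3 - <<'E'
from fit import *
o=env.get_obs();print(o['tool_pos'],o['tool_rot'])
uv=uc([(145,552),(750,518),(184,501),(703,470),(370,68),(466,63),(373,122),(468,117)],4.8,160,95)
a=.0148
P=[[.185,-.084,.012],[.185,.084,.012],[.185-a,-.084+a,.013],[.185-a,.084-a,.013],[.06,-.012,.042],[.06,.012,.042],[.072,-.012,.042],[.072,.012,.042]]
x,r=fit([('wrist',P,uv)],[.538,.232,.026]);print(x,np.degrees(x[2]),r.round(1).tolist())
w=unproj('wrist',uc([(433,172),(432,520)],4.8,160,95),.085,o);d=w[0]-w[1]
print(w.mean(0),np.linalg.norm(d),'wing yaw',np.degrees(np.arctan2(d[1],d[0])),'cam',x[:2]+.122*np.array([np.cos(x[2]),np.sin(x[2])]))
E
```

```text
[0.66032589 0.23419283 0.24794982] [-89.89944846   0.09028829  88.08945958]
[0.53722713 0.23091412 0.02630561] 1.5072003971206438 [[-1.4, 0.7], [1.4, 0.5], [0.5, 0.0], [-0.3, 0.3], [-0.8, 0.0], [0.5, -0.2], [-0.7, -0.3], [0.7, -0.6]]
[0.6573175  0.23406396 0.085     ] 0.07667649936090214 wing yaw 177.95481859796806 cam [0.65918493 0.23412304]
```

```bash
python3 -c "
from plan import *
plan([.541,-.244,.25],76.5)"
```

```text
{'shift_mm': array([-481.9,   -1.1,  103.3]), 'n': np.float64(10.0), 'turn': array([-0.09, 11.59, -0.1 ])} at [0.6603 0.2342 0.2479] [-89.9    0.09  88.09] t 8.7
```

Emit:
carry_out([
  [[-43.8,0,9.4],[0,0,0]],
  [[-43.8,0,9.4],[0,0,0]],
  [[-43.8,0,9.4],[0,0,0]],
  [[-43.8,0,9.4],[0,0,0]],
  [[-43.8,0,9.4],[0,0,0]],
  [[-43.8,0,9.4],[0,0,0]],
  [[-43.8,0,9.4],[0,0,0]],
  [[-43.8,0,9.4],[0,0,0]],
  [[-43.8,0,9.4],[0,0,0]],
  [[-43.8,0,9.4],[0,0,0]],
  [[-43.8,0,9.4],[0,0,0]],
])

```text
time_s: 9.8
tool_pos: [0.5397, -0.2454, 0.2484]
tool_rot: [-89.9, -0.0, 88.1]
force: [1.4, 0.4, -0.1]
grip_width: 0.0869
```

Emit:
carry_out([
  [[0,0,0],[0,5.8,0]],
  [[0,0,0],[0,5.8,0]],
  [[0,0,0],[0,0,0]],
  [[0,0,0],[0,0,0]],
])

```text
time_s: 10.2
tool_pos: [0.5408, -0.243, 0.2489]
tool_rot: [-89.9, 0.0, 76.7]
force: [-0.5, -0.8, 0.2]
grip_width: 0.0865
```

```bash
python3 - <<'E'
from plan import *
o=env.get_obs()
plan([.541,-.244,.25],76.5,o);print(o['qpos'].round(1),o['joint_velocities'].round(1))
im=env.read_camera('wrist');cv2.imwrite('pics/w5raw.png',im[:,:,::-1]);crop(im,0,512,0,384,1.5,'pics/w5.png')
E
```

```text
{'shift_mm': array([-0.9, -1.1, -0.4]), 'n': np.float64(1.0), 'turn': array([-0.07,  0.15, -0.01])} at [ 0.5408 -0.243   0.2489] [-8.993e+01  1.000e-02  7.665e+01] t 10.2
[ 76.9  25.8 -73.7  85.6  24.7  87.1  80.2] [-0.3  0.  -0.5 -0.3  0.1  0.1 -0.1]
```

View pics/w5.png

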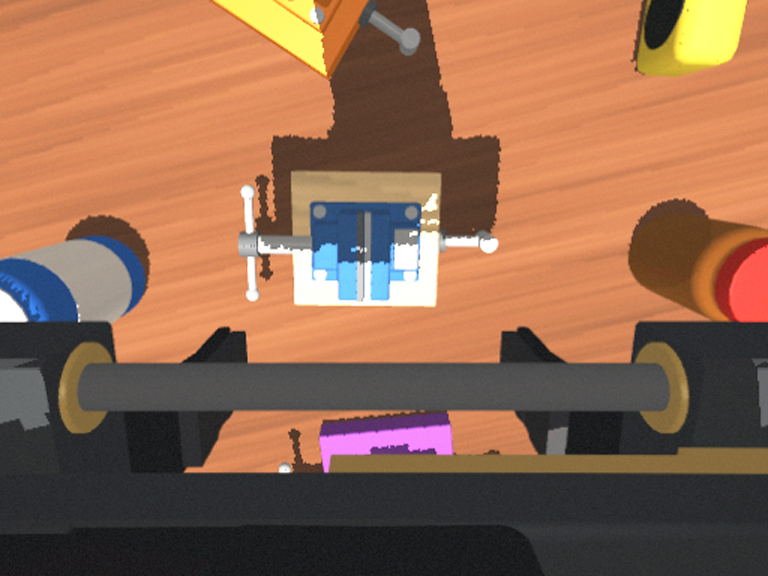

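```bash
python3 - <<'E'
from fit import *
o=env.get_obs()
im=cv2.imread('pics/w5raw.png')[:,:,::-1]
crop(im,185,345,105,215,5,'pics/w5z.png')
uv=uc([(440,173),(436,306),(295,306),(292,172),(488,243)],1.5,0,0)
P=[[.06,.055,.024],[.06,-.055,.024],[-.06,-.055,.024],[-.06,.055,.024],[.1,0,.029]]
x,r=fit([('wrist',P,uv)],[.54,-.245,1.33]);print(x,np.degrees(x[2]),r.round(1).tolist())
R=np.array([[np.cos(x[2]),-np.sin(x[2])],[np.sin(x[2]),np.cos(x[2])]])
for q in [(.018,.03),(.018,-.03),(-.018,-.03),(-.018,.03)]:
    print(((proj('wrist',[*(R@q+x[:2]),.1])[0]-[185,105]+.5)*5).round(0))
E
```

```text
[ 0.53946104 -0.25029125  1.33430136] 76.44983641785858 [[0.7, -0.2], [0.2, 0.3], [-0.6, -0.1], [-1.9, 0.1], [0.6, -0.0]]
[379. 193.]
[375. 486.]
[200. 485.]
[196. 192.]
```

View pics/w5z.png

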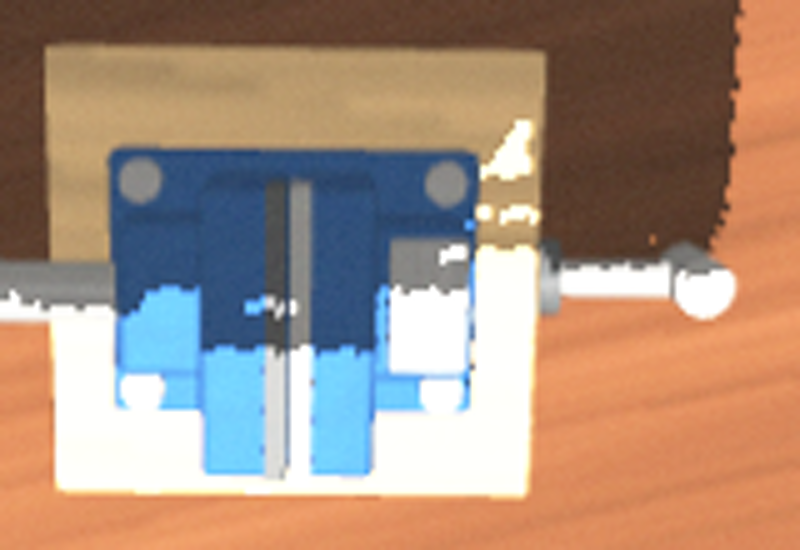

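```bash
python3 -c "
from plan import *
plan([.5387,-.25,.066],76.45)"
```

```text
{'shift_mm': array([ -7.5, 183.1,   0.4]), 'n': np.float64(4.0), 'turn': array([-0.06,  0.21, -0.  ])} at [ 0.541  -0.2429  0.2491] [-89.94   0.    76.66] t 10.25
```

Emit:
carry_out([
  [[-7.5,0,0.4],[0,0.2,0]],
  [[0,40,0],[0,0,0]],
  [[0,40,0],[0,0,0]],
  [[0,35,0],[0,0,0]],
  [[0,25,0],[0,0,0]],
  [[0,0,0],[0,0,0]],
  [[0,0,0],[0,0,0]],
])

```text
time_s: 10.95
tool_pos: [0.5394, -0.2505, 0.1102]
tool_rot: [-90.0, -0.0, 76.3]
force: [0.4, 0.5, 0.7]
grip_width: 0.0869
```

```bash
python3 -c "
from plan import *
plan([.5387,-.25,.066],76.45);o=env.get_obs();print(o['qpos'].round(1),o['force'])"
```

```text
{'shift_mm': array([ 0.3, 44.2,  0.8]), 'n': np.float64(1.0), 'turn': array([ 0.01, -0.11,  0.02])} at [ 0.5394 -0.2505  0.1102] [-9.001e+01 -2.000e-02  7.634e+01] t 10.95
[ 75.   31.4 -68.8  96.1  30.4  73.8  76.5] [0.37638748 0.54627756 0.73271717]
```

Emit:
carry_out([
  [[0.3,22,0.8],[0,0,0]],
  [[0,18,0],[0,0,0]],
  [[0,4,0],[0,0,0]],
  [[0,0,0],[0,0,0]],
])

```text
time_s: 11.35
tool_pos: [0.5384, -0.25, 0.0658]
tool_rot: [-90.0, -0.0, 76.3]
force: [-0.5, 0.7, -0.2]
grip_width: 0.087
```

Emit:
carry_out([
  [[0,0,0],[0,0,0]],
  [[0,0,0],[0,0,0]],
  [[0,0,0],[0,0,0]],
  [[0,0,0],[0,0,0]],
  [[0,0,0],[0,0,0]],
  [[0,0,0],[0,0,0]],
  [[0,0,0],[0,0,0]],
  [[0,0,0],[0,0,0]],
  [[0,0,0],[0,0,0]],
  [[0,0,0],[0,0,0]],
], jaw=0, squeeze=55)

```text
time_s: 12.35
tool_pos: [0.5386, -0.2493, 0.0657]
tool_rot: [-90.0, -0.0, 76.3]
force: [-0.1, 2.1, 0.6]
grip_width: 0.0354
```

```bash
python3 -c "
from plan import *
plan([.5387,-.25,.066],76.45);o=env.get_obs();print(o['qpos'].round(1),o['force'])"
```

```text
{'shift_mm': array([-0.7, -0.3, -0.3]), 'n': np.float64(1.0), 'turn': array([ 0.  , -0.11,  0.04])} at [ 0.5386 -0.2493  0.0657] [-9.000e+01 -4.000e-02  7.634e+01] t 12.35
[ 73.5  33.7 -66.5  98.8  32.8  69.8  74.8] [-0.08039239  2.14993769  0.5676799 ]
```

Emit:
carry_out([
  [[0,-10,0],[0,0,0]],
  [[0,-20,0],[0,0,0]],
  [[0,-30,0],[0,0,0]],
  [[0,-35,0],[0,0,0]],
  [[0,-35,0],[0,0,0]],
  [[0,-30,0],[0,0,0]],
  [[0,-12,0],[0,0,0]],
])

```text
time_s: 13.05
tool_pos: [0.5391, -0.2504, 0.2403]
tool_rot: [-90.2, 0.1, 76.3]
force: [1.0, 0.2, -7.6]
grip_width: 0.0349
```

Emit:
carry_out([
  [[0,0,0],[0,5,0]],
  [[0,0,0],[0,8,0]],
  [[0,0,0],[0,8,0]],
  [[0,0,0],[0,8,0]],
  [[0,0,0],[0,8,0]],
  [[0,0,0],[0,8,0]],
  [[0,0,0],[0,8,0]],
  [[0,0,0],[0,8,0]],
  [[0,0,0],[0,8,0]],
  [[0,0,0],[0,5.8,0]],
  [[0,0,0],[0,0,0]],
])

```text
time_s: 14.15
tool_pos: [0.5372, -0.2499, 0.2361]
tool_rot: [-90.0, 0.2, 1.5]
force: [-0.4, 0.3, -7.0]
grip_width: 0.0353
```

```bash
python3 - <<'E'
from plan import *
plan([.467,.2297,.235],1.5);o=env.get_obs();print(o['qpos'].round(1),o['force'],o['grip_width'])
im=env.read_camera('wrist');cv2.imwrite('pics/w6raw.png',im[:,:,::-1]);crop(im,0,512,0,384,1.5,'pics/w6.png')
E
```

```text
{'shift_mm': array([-57.7,   1.6, 481.2]), 'n': np.float64(10.0), 'turn': array([-0.03, -0.01, -0.17])} at [ 0.5372 -0.2499  0.2361] [-89.97   0.17   1.49] t 14.15
[ 68.9  18.9 -57.9  87.   16.1  83.2  12. ] [-0.40550142  0.30109762 -7.01547818] 0.03527827861119347
```

View pics/w6.png

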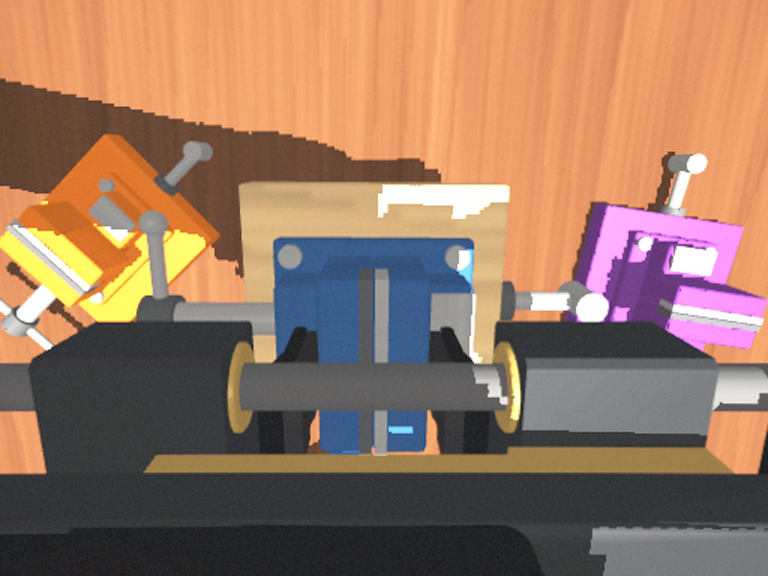

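```bash
python3 - <<'E'
from fit import *
o=env.get_obs()
uv=uc([(241,184),(509,186),(593,307)],1.5,0,0)
P=np.array([[-.06,.055,.024],[.06,.055,.024],[.1,0,.029]])
Rt=Ro.from_euler('xyz',o['tool_rot'],degrees=True)
T=o['tool_pos']
for z in (-.066,-.064):
  def X(q,P):
    c,s=np.cos(q[2]),np.sin(q[2]);return P@np.array([[c,-s,0],[s,c,0],[0,0,1]]).T+[q[0]+T[0],q[1]+T[1],T[2]+z]
  f=lambda q:(proj('wrist',X(q,P),o)-uv).ravel()
  r=least_squares(f,[0,0,.026]);print(z,(r.x[:2]*1000).round(1),np.degrees(r.x[2]).round(2),f(r.x).round(1))
E
```

```text
-0.066 [ 0.8 -0.7] 1.5 [-2.7  0.1  1.7 -0.9  1.   1.3]
-0.064 [ 0.5 -0.5] 1.5 [-3.9 -0.1  2.1 -1.   1.9  1.8]
```

Emit:
carry_out([
  [[-3,0,20],[0,0,0]],
  [[-5.5,0,42],[0,0,0]],
  [[-5.5,0,45],[0,0,0]],
  [[-5.5,0,45],[0,0,0]],
  [[-5.5,0,45],[0,0,0]],
  [[-5.5,0,45],[0,0,0]],
  [[-5.5,0,45],[0,0,0]],
  [[-5.5,0,45],[0,0,0]],
  [[-5.5,0,45],[0,0,0]],
  [[-5.5,0,45],[0,0,0]],
  [[-4,0,40],[0,0,0]],
  [[-1,0,20],[0,0,0]],
])

```text
time_s: 15.4
tool_pos: [0.4653, 0.2358, 0.2377]
tool_rot: [-89.9, 0.0, 2.0]
force: [-0.2, -0.2, -6.5]
grip_width: 0.035
```

Emit:
carry_out([
  [[0,0,0],[0,0,0]],
  [[0,0,0],[0,0,0]],
])

```text
time_s: 15.6
tool_pos: [0.4673, 0.2309, 0.2372]
tool_rot: [-90.1, 0.1, 1.7]
force: [-0.1, 0.2, -7.4]
grip_width: 0.0351
```

```bash
python3 - <<'E'
from plan import *
plan([.467,.2297,.12],1.5);o=env.get_obs();print(o['qpos'].round(1),o['force'],o['grip_width'])
im=env.read_camera('top');crop(im,130,280,90,270,3.3,'pics/t7.png')
im=env.read_camera('wrist');cv2.imwrite('pics/w7raw.png',im[:,:,::-1]);crop(im,0,512,0,384,1.5,'pics/w7.png')
E
```

```text
{'shift_mm': array([ -0.2, 117.2,  -1.1]), 'n': np.float64(3.0), 'turn': array([ 0.06,  0.24, -0.06])} at [0.4673 0.2309 0.2372] [-9.006e+01  6.000e-02  1.740e+00] t 15.6
[ 39.1  10.9 -75.1  96.2  10.6  81.2 -35.7] [-0.14332308  0.19955944 -7.44771554] 0.03505931442320023
```

View pics/w7.png

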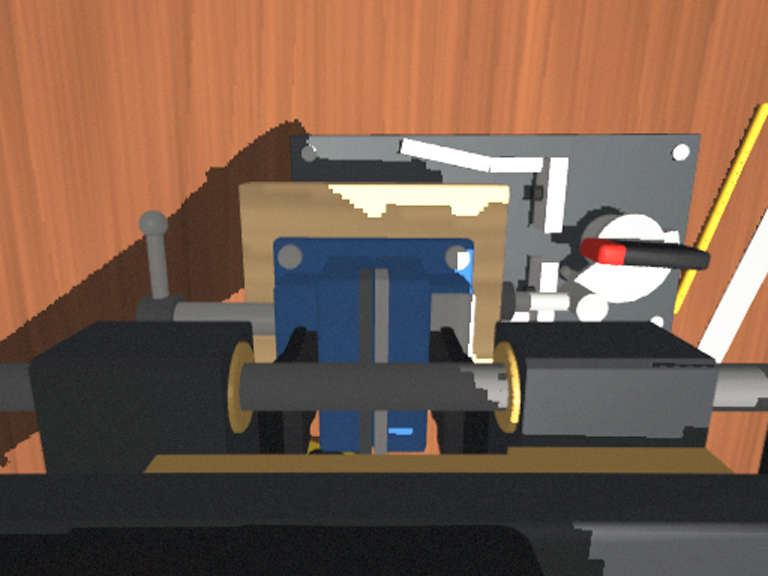

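View pics/t7.png

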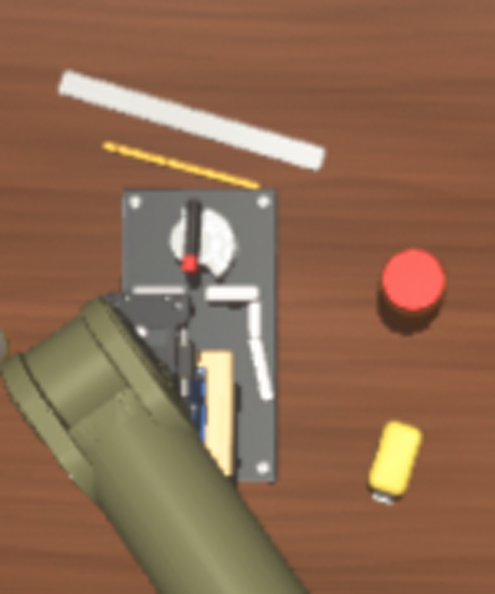

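```bash
python3 - <<'E'
from fit import *
o=env.get_obs();print(o['tool_pos'])
im=cv2.imread('pics/w7raw.png')[:,:,::-1]
crop(im,190,475,80,215,2.8,'pics/w7z.png')
a=.0148
uv=uc([(699,134),(292,135),(681,152),(309,153)],1.5,0,0)
P=[[.185,.084,.012],[-.135,.084,.012],[.185-a,.084-a,.013],[-.135+a,.084-a,.013]]
x,r=fit([('wrist',P,uv)],[.538,.232,.026]);print(x,np.degrees(x[2]),r.round(1).tolist())
E
```

```text
[0.46830206 0.22908219 0.23726804]
[0.53851119 0.22984571 0.02565575] 1.4699661757729559 [[2.8, -0.4], [-2.2, -0.5], [0.4, 0.9], [-0.4, 0.6]]
```

View pics/w7z.png

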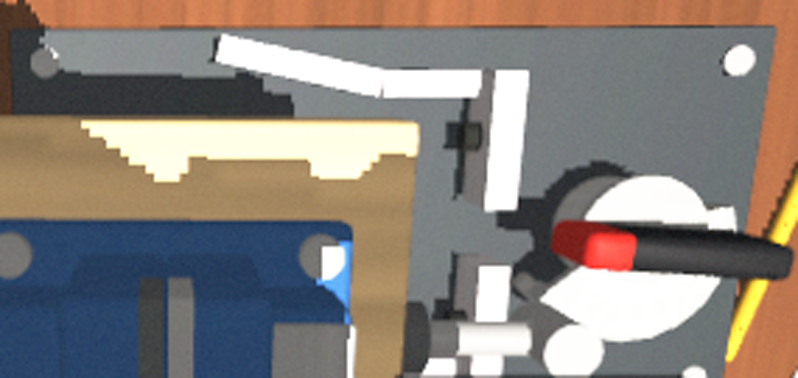

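```bash
python3 -c "
from plan import *
plan([.467,.2303,.08],1.5);print(env.get_obs()['joint_velocities'].round(1))"
```

```text
{'shift_mm': array([ -1.2, 157.3,   1.5]), 'n': np.float64(4.0), 'turn': array([ 0.09, -0.02, -0.03])} at [0.4683 0.2291 0.2373] [-9.009e+01  3.000e-02  1.480e+00] t 15.7
[ 0.7 -0.2  0.4 -0.2 -0.2 -0.2 -0.3]
```

Emit:
carry_out([
  [[-1.2,20,1.5],[0.1,0,0]],
  [[0,35,0],[0,0,0]],
  [[0,40,0],[0,0,0]],
  [[0,30,0],[0,0,0]],
  [[0,15,0],[0,0,0]],
  [[0,5,0],[0,0,0]],
  [[0,0,0],[0,0,0]],
  [[0,0,0],[0,0,0]],
])

```text
time_s: 16.5
tool_pos: [0.4684, 0.2326, 0.0943]
tool_rot: [-89.8, -0.1, 1.5]
force: [1.1, -0.6, -8.2]
grip_width: 0.0356
```

```bash
python3 - <<'E'
from plan import *
plan([.467,.2303,.0777],1.5);o=env.get_obs();print(o['qpos'].round(1),o['force'],o['grip_width'])
im=env.read_camera('wrist');cv2.imwrite('pics/w8raw.png',im[:,:,::-1]);crop(im,0,512,0,384,1.5,'pics/w8.png')
E
```

```text
{'shift_mm': array([-1.5, 16.6, -2.3]), 'n': np.float64(1.0), 'turn': array([-0.15, -0.02,  0.15])} at [0.4684 0.2326 0.0943] [-89.85  -0.15   1.48] t 16.5
[ 30.8  19.8 -68.9 107.1  20.1  66.7 -43.6] [ 1.10527186 -0.56079115 -8.16732857] 0.035577475110938034
```

View pics/w8.png

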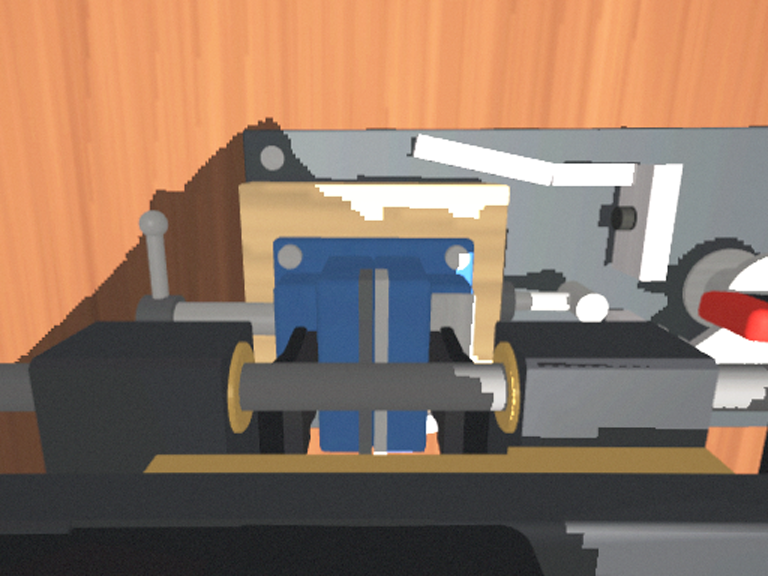

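Over the bed as planned; lower the last 16 mm.

Emit:
carry_out([
  [[-1,6,-2],[0,0,0]],
  [[0,5,0],[0,0,0]],
  [[0,3,0],[0,0,0]],
  [[0,2,0],[0,0,0]],
  [[0,0,0],[0,0,0]],
  [[0,0,0],[0,0,0]],
])

```text
time_s: 17.15
tool_pos: [0.4658, 0.2297, 0.0777]
tool_rot: [-90.0, 0.1, 1.5]
force: [-4.3, -3.5, 4.7]
grip_width: 0.0352
```

```bash
python3 - <<'E'
from plan import *
plan([.467,.2303,.0777],1.5);o=env.get_obs();print(o['qpos'].round(1),o['force'],o['wrist_torque'],o['grip_width'])
E
```

```text
{'shift_mm': array([1.2, 0. , 0.6]), 'n': np.float64(1.0), 'turn': array([ 0.02,  0.01, -0.05])} at [0.4658 0.2297 0.0777] [-9.002e+01  5.000e-02  1.510e+00] t 17.15
[ 30.   20.8 -68.  108.3  21.2  65.3 -44.4] [-4.31519481 -3.45870047  4.73897541] [-0.82582236  0.78452879 -0.03099944] 0.0351922085389085
```

Emit:
carry_out([
  [[5,-0.5,0.4],[0,0,0]],
  [[6,0,0],[0,0,0]],
  [[6,0,0],[0,0,0]],
  [[6,0,0],[0,0,0]],
  [[6,0,0],[0,0,0]],
  [[6,0,0],[0,0,0]],
  [[5,0,0],[0,0,0]],
  [[0,0,0],[0,0,0]],
])

```text
time_s: 17.95
tool_pos: [0.4962, 0.2325, 0.0789]
tool_rot: [-90.2, 1.1, 1.7]
force: [-28.0, -8.2, 30.2]
grip_width: 0.0354
```

```bash
python3 - <<'E'
from plan import *
plan([.537,.2321,.0777],1.5);o=env.get_obs();print(o['qpos'].round(1),o['force'],o['wrist_torque'],o['grip_width'])
im=env.read_camera('wrist');cv2.imwrite('pics/w9raw.png',im[:,:,::-1]);crop(im,0,512,0,384,1.5,'pics/w9.png')
E
```

```text
{'shift_mm': array([40.8,  0.5, -1.6]), 'n': np.float64(1.0), 'turn': array([ 0.23,  0.2 , -1.09])} at [0.4962 0.2325 0.0789] [-90.23   1.09   1.7 ] t 17.95
[ 26.   25.4 -64.9 103.5  24.2  68.1 -44.8] [-27.99530381  -8.15529829  30.24861515] [-1.80601491  6.84779787  0.07002394] 0.03535949764059972
```

View pics/w9.png

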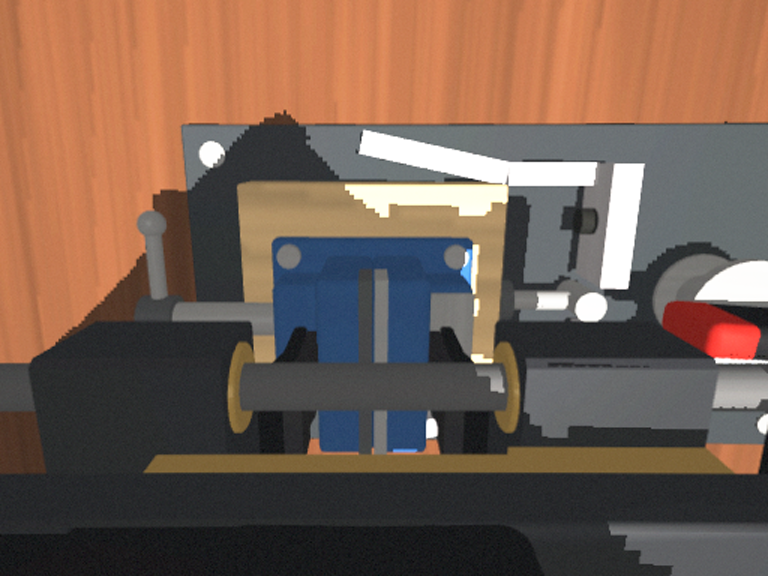

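```bash
python3 - <<'E'
from fit import *
im=cv2.imread('pics/w9raw.png')[:,:,::-1]
crop(im,320,450,95,220,6,'pics/w9z.png')
E
```

```text
(no output)
```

View pics/w9z.png

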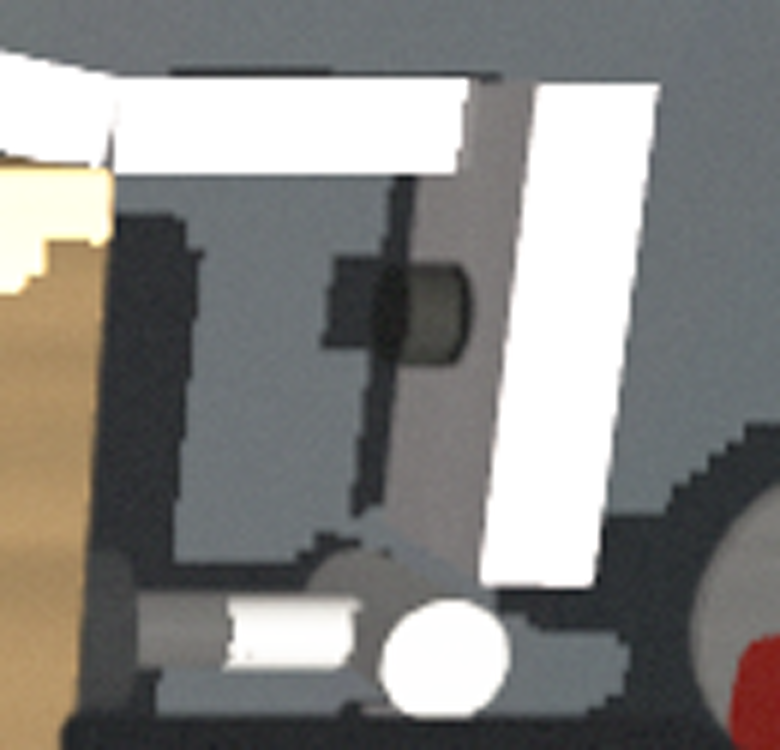

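```bash
python3 - <<'E'
from fit import *
o=env.get_obs();print(o['tool_pos'],o['tool_rot'],o['force'])
uv=uc([(535,85),(660,85),(482,585),(595,588),(460,173),(470,78)],6,320,95)
P=np.array([[.06,.0,.042],[.072,.0,.042],[.06,.012,.042],[.072,.012,.042],[.06,.0565,.026],[.06,.0665,.026]])
# block outer y unknown
def f(v):
    Q=P.copy();Q[:2,1]=v[3];c,s=np.cos(v[2]),np.sin(v[2])
    return (proj('wrist',Q@np.array([[c,-s,0],[s,c,0],[0,0,1]]).T+[v[0],v[1],0],o)-uv).ravel()
w=np.array([1]*8+[0,1,0,1])
r=least_squares(lambda v:f(v)*w,[.537,.2315,.026,.0665]);x=r.x;print(x,np.degrees(x[2]),f(x).reshape(-1,2).round(1).tolist())
# head, plate corner in dock frame
def dock(p): 
    c,s=np.cos(x[2]),np.sin(x[2]);d=p[:,:2]-x[:2];return d@np.array([[c,-s],[s,c]])*1000
print('head',dock(unproj('wrist',uc([(445,658)],6,320,95),.041,o)))
print('plate corner',dock(unproj('wrist',uc([(110,168),(75,700)],6,320,95),.036,o)))
print('plate left corner',dock(unproj('wrist',uc([(239,184)],1.5,0,0),.036,o)))
E
```

```text
[0.49617333 0.23251757 0.07889764] [-90.23431692   1.06353271   1.70937964] [-27.36026628  -7.68974581  28.75206502]
[0.5374678  0.23020698 0.03614681 0.06614087] 2.0710594624875998 [[0.7, 0.1], [-0.7, -0.1], [0.3, 0.2], [-0.3, -0.3], [1.1, -0.3], [1.0, 0.4]]
head [[57.01880315  3.380015  ]]
plate corner [[17.41348845 57.69572226]
 [16.99837003 -3.21449047]]
plate left corner [[-100.11299066   58.41943878]]
```

Emit:
carry_out([
  [[-8,0,0],[0,0,0]],
  [[-10,-0.5,0],[0,0,0]],
  [[0,0,-3.2],[0,0,0]],
  [[0,0,0],[0,0,0]],
])

```text
time_s: 18.4
tool_pos: [0.4883, 0.2275, 0.0778]
tool_rot: [-89.9, -0.0, 1.5]
force: [-0.7, 1.0, -4.9]
grip_width: 0.0356
```

```bash
python3 - <<'E'
from plan import *
plan([.537,.2321,.0777],1.5);o=env.get_obs();print(o['qpos'].round(1),o['force'],o['wrist_torque'],o['grip_width'])
im=env.read_camera('wrist');cv2.imwrite('pics/w10raw.png',im[:,:,::-1]);crop(im,300,450,95,220,5.2,'pics/w10.png')
E
```

```text
{'shift_mm': array([48.8,  0.1,  3.4]), 'n': np.float64(1.0), 'turn': array([-0.09, -0.03,  0.02])} at [0.4883 0.2275 0.0778] [-8.991e+01 -2.000e-02  1.470e+00] t 18.4
[ 28.3  23.2 -66.1 105.8  23.2  66.1 -44.3] [-0.72271038  1.00628046 -4.86430148] [0.09163344 0.0862314  0.00441799] 0.03563717878766697
```

View pics/w10.png

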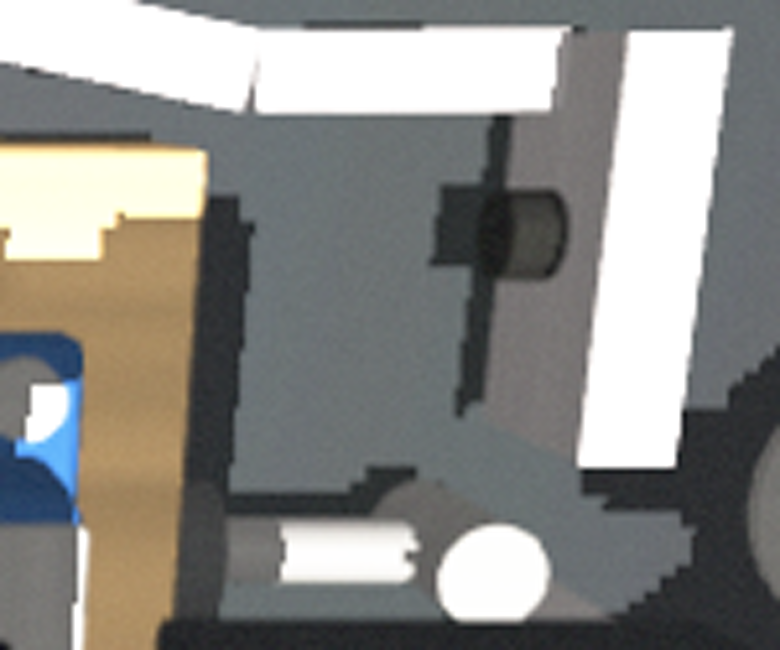

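```bash
cat > rel.py <<'E'
from fit import *
def rel(pb,pr,head,corner,left,s,x0,y0,o,blockout=.0662,zl=0):
    uv=uc(pb+pr,s,x0,y0)
    P=np.array([[.06,blockout,.042],[.072,blockout,.042],[.06,.012,.042],[.072,.012,.042],[.06,.0565,.026]])
    def f(v):
        c,q=np.cos(v[2]),np.sin(v[2])
        return (proj('wrist',P@np.array([[c,-q,0],[q,c,0],[0,0,1]]).T+[v[0],v[1],0],o)-uv).ravel()
    r=least_squares(f,[.537,.2315,.026]);x=r.x;print('dock',x[:2].round(4),np.degrees(x[2]).round(2),f(x).reshape(-1,2).round(1).tolist())
    def dock(p):
        c,q=np.cos(x[2]),np.sin(x[2]);d=p[:,:2]-x[:2];return (d@np.array([[c,-q],[q,c]])*1000).round(1)
    if head: print('head',dock(unproj('wrist',uc([head],s,x0,y0),.041+zl,o)))
    if corner: print('corner',dock(unproj('wrist',uc([corner],s,x0,y0),.036+zl,o)))
    if left: print('left',dock(unproj('wrist',uc([left],1.5,0,0),.036+zl,o)))
E
python3 - <<'E'
from rel import *
o=env.get_obs();print(o['tool_pos'])
im=cv2.imread('pics/w10raw.png')[:,:,::-1];crop(im,0,512,0,384,1.5,'pics/w10f.png')
rel([(627,30),(733,30),(578,467),(678,468)],[(550,110)],(493,577),(207,150),(240,184),5.2,300,95,o)
E
```

```text
[0.48838904 0.22746258 0.07776387]
dock [0.5374 0.2298] 2.34 [[-0.0, 0.1], [-1.1, -0.3], [0.4, 0.4], [-0.7, -0.1], [1.5, -0.1]]
head [[50.7 -2.6]]
corner [[11.9 52.7]]
left [[-105.7   55.1]]
```

View pics/w10f.png

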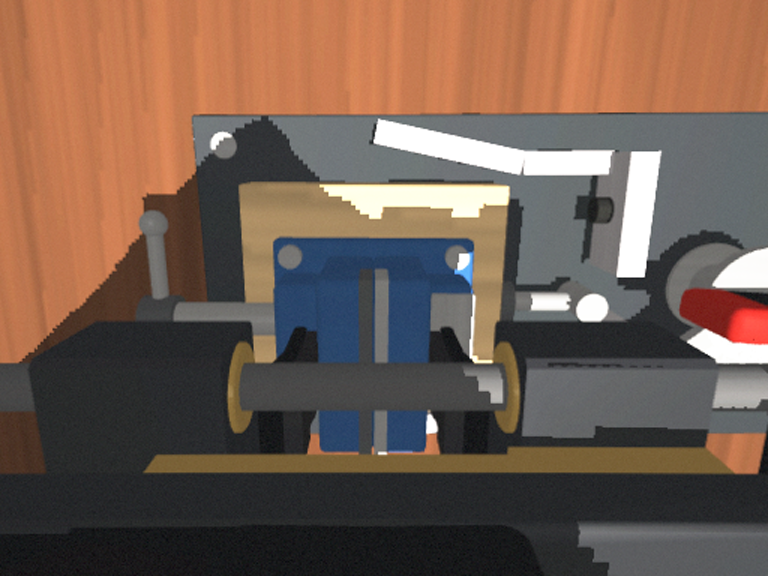

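Emit:
carry_out([
  [[0,0,1.8],[0,-0.6,0]],
  [[3,0,0],[0,0,0]],
  [[4,0,0],[0,0,0]],
  [[4,0,0],[0,0,0]],
  [[4,0,0],[0,0,0]],
  [[3,0,0],[0,0,0]],
  [[0,0,0],[0,0,0]],
])

```text
time_s: 19.15
tool_pos: [0.5058, 0.2312, 0.0778]
tool_rot: [-89.8, 0.1, 2.1]
force: [-3.7, 0.1, -1.4]
grip_width: 0.0353
```

```bash
python3 - <<'E'
from plan import *
plan([.537,.2321,.0777],2);o=env.get_obs();print(o['qpos'].round(1),o['force'],o['wrist_torque'],o['grip_width'])
im=env.read_camera('wrist');cv2.imwrite('pics/w11raw.png',im[:,:,::-1]);crop(im,300,450,95,220,5.2,'pics/w11.png')
E
```

```text
{'shift_mm': array([31.2,  0.1, -0.3]), 'n': np.float64(1.0), 'turn': array([-0.17,  0.13, -0.07])} at [0.5058 0.2312 0.0778] [-8.983e+01  7.000e-02  2.130e+00] t 19.15
[ 26.4  25.5 -64.7 103.4  24.8  67.1 -44.1] [-3.7104617   0.14585897 -1.403702  ] [0.06672476 0.66018776 0.07360745] 0.03525450955736215
```

View pics/w11.png

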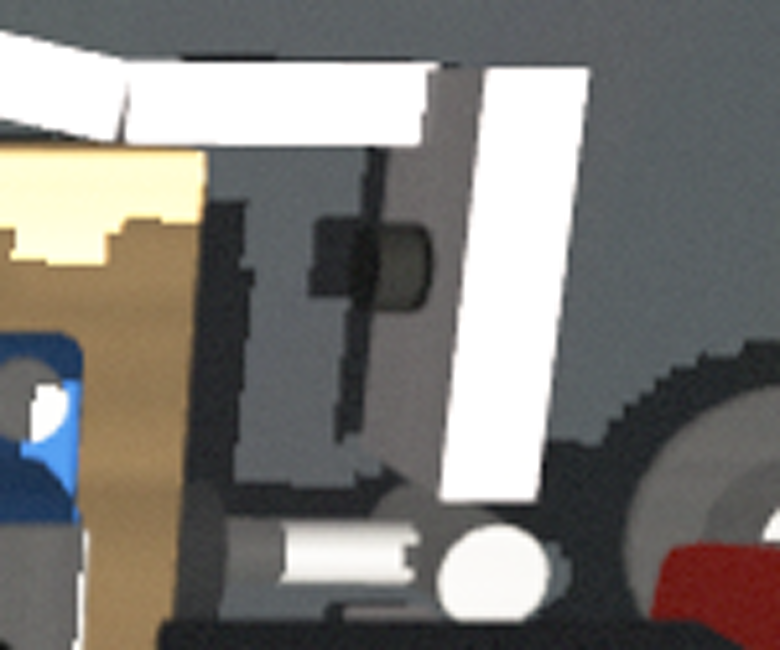

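Emit:
carry_out([
  [[3,0,0],[0,0,0]],
  [[3,0,0],[0,0,0]],
  [[3,0,0],[0,0,0]],
  [[3,0,0],[0,0,0]],
  [[0,0,0],[0,0,0]],
])

```text
time_s: 19.7
tool_pos: [0.5179, 0.2314, 0.0778]
tool_rot: [-89.9, 0.0, 2.1]
force: [-4.4, -0.1, -0.0]
grip_width: 0.0352
```

```bash
python3 - <<'E'
from plan import *
plan([.537,.2321,.0777],2);o=env.get_obs();print(o['qpos'].round(1),o['force'],o['wrist_torque'],o['grip_width'])
im=env.read_camera('wrist');cv2.imwrite('pics/w12raw.png',im[:,:,::-1]);crop(im,0,512,0,384,1.5,'pics/w12.png')
E
```

```text
{'shift_mm': array([19.1,  0.1,  0. ]), 'n': np.float64(1.0), 'turn': array([-0.14,  0.13, -0.04])} at [0.5179 0.2314 0.0778] [-8.986e+01  4.000e-02  2.130e+00] t 19.7
[ 25.4  26.8 -63.8 101.9  25.8  67.6 -44.1] [-4.38657966 -0.05138432 -0.02161772] [0.04626487 0.68076445 0.01460261] 0.03522139477515177
```

View pics/w12.png

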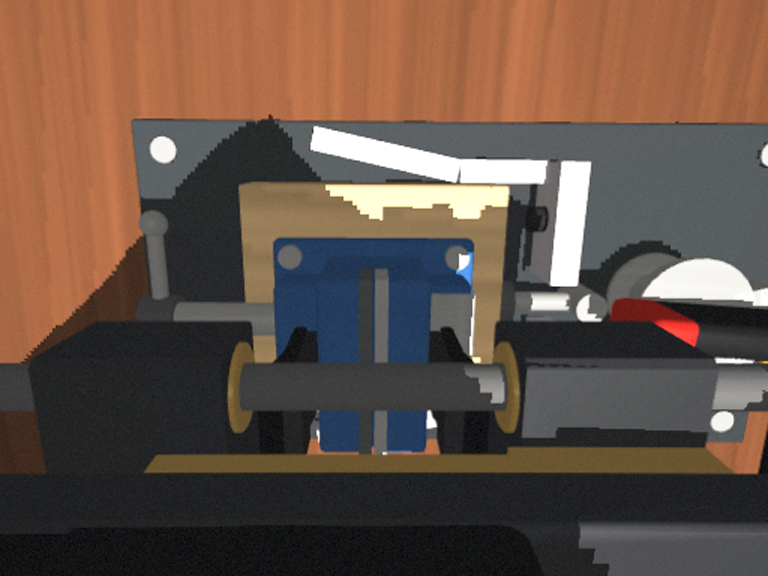

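Emit:
carry_out([
  [[3,0,0],[0,0,0]],
  [[3,0,0],[0,0,0]],
  [[3,0,0],[0,0,0]],
  [[3,0,0],[0,0,0]],
  [[0,0,0],[0,0,0]],
])

```text
time_s: 20.25
tool_pos: [0.53, 0.2316, 0.0778]
tool_rot: [-89.9, 0.0, 2.1]
force: [-3.6, 0.5, 0.1]
grip_width: 0.0358
```

Emit:
carry_out([
  [[2,0,0],[0,0,0]],
  [[1,0,0],[0,0,0]],
  [[0,0,0],[0,0,0]],
])

```text
time_s: 20.55
tool_pos: [0.5312, 0.2316, 0.078]
tool_rot: [-89.9, 0.2, 2.1]
force: [-8.7, -1.0, 5.1]
grip_width: 0.0357
```

```bash
python3 - <<'E'
from plan import *
plan([.537,.2321,.0777],2);o=env.get_obs();print(o['qpos'].round(1),o['force'],o['wrist_torque'],o['grip_width'])
im=env.read_camera('wrist');cv2.imwrite('pics/w13raw.png',im[:,:,::-1]);crop(im,0,512,0,384,1.5,'pics/w13.png')
E
```

```text
{'shift_mm': array([5.8, 0.3, 0.3]), 'n': np.float64(1.0), 'turn': array([-0.05,  0.14, -0.19])} at [0.5312 0.2316 0.078 ] [-89.95   0.19   2.14] t 20.55
[ 24.1  28.3 -62.8 100.   26.8  68.6 -44. ] [-8.71728342 -1.01972905  5.07206395] [-0.26054137  2.0090523  -0.02797091] 0.035663232830813164
```

View pics/w13.png

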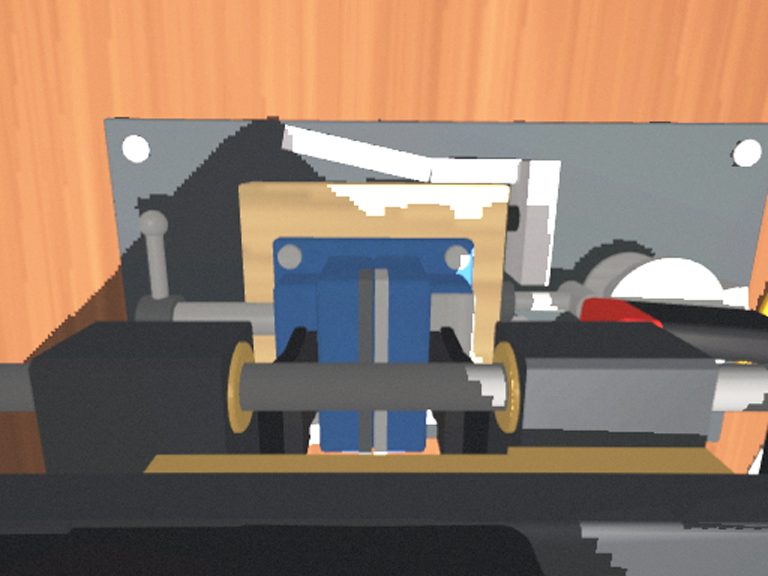

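Emit:
carry_out([
  [[2,0,0],[0,0,0]],
  [[2,0,0],[0,0,0]],
  [[0,0,0],[0,0,0]],
])

```text
time_s: 20.9
tool_pos: [0.5329, 0.2318, 0.0783]
tool_rot: [-90.0, 0.4, 2.2]
force: [-14.1, -3.7, 10.9]
grip_width: 0.0352
```

```bash
python3 - <<'E'
from plan import *
plan([.537,.2321,.0777],2);o=env.get_obs();print(o['force'],o['wrist_torque'])
E
```

```text
{'shift_mm': array([4.1, 0.5, 0.2]), 'n': np.float64(1.0), 'turn': array([ 0.03,  0.17, -0.44])} at [0.5329 0.2318 0.0783] [-90.03   0.44   2.17] t 20.9
[-14.11592116  -3.65758523  10.9178066 ] [-0.6190549   3.47677821 -0.01576746]
```

Emit:
carry_out([
  [[0,0,0],[0,0,0]],
  [[0,0,0],[0,0,0]],
  [[0,0,0],[0,0,0]],
  [[0,0,0],[0,0,0]],
  [[0,0,0],[0,0,0]],
  [[0,-20,0],[0,0,0]],
  [[0,-40,0],[0,0,0]],
  [[0,-40,0],[0,0,0]],
  [[0,-40,0],[0,0,0]],
  [[0,-30,0],[0,0,0]],
  [[0,0,0],[0,0,0]],
  [[0,0,0],[0,0,0]],
], jaw=0.85)

```text
time_s: 22.1
tool_pos: [0.5378, 0.2312, 0.2482]
tool_rot: [-89.9, -0.1, 2.1]
force: [0.5, -0.7, -0.1]
grip_width: 0.0744
```

```bash
python3 - <<'E'
from plan import *
o=env.get_obs();plan([.6585,.2355,.25],88,o);print(o['qpos'].round(1),o['force'])
im=env.read_camera('wrist');cv2.imwrite('pics/w14raw.png',im[:,:,::-1]);crop(im,0,512,0,384,1.5,'pics/w14.png')
im=env.read_camera('top');crop(im,130,280,90,270,3.3,'pics/t14.png')
im=env.read_camera('scene');crop(im,270,410,150,250,5,'pics/s14.png')
E
```

```text
{'shift_mm': array([120.8,  -1.6,  -0. ]), 'n': np.float64(3.0), 'turn': array([  0.  , -85.92,   0.16])} at [0.5378 0.2312 0.2482] [-89.9   -0.11   2.08] t 22.1
[ 28.   21.1 -68.1  87.   19.6  85.  -38.3] [ 0.54427022 -0.6501806  -0.0536505 ]
```

View pics/w14.png

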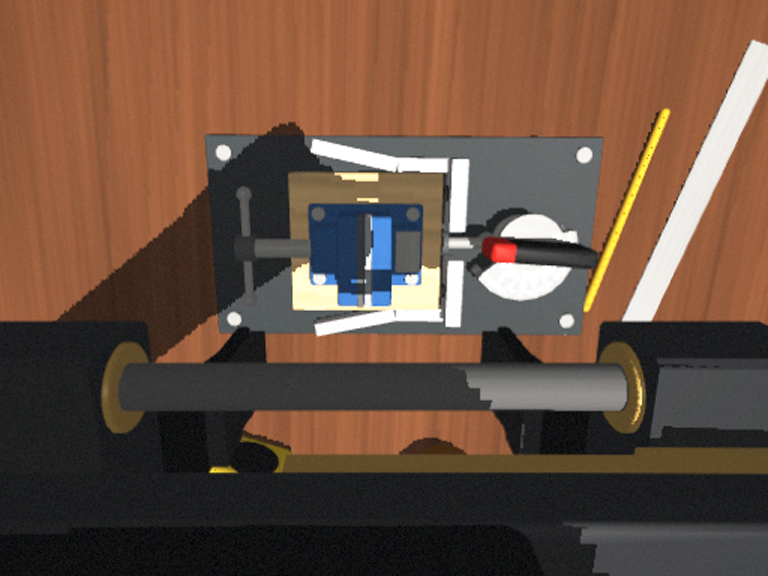

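View pics/s14.png

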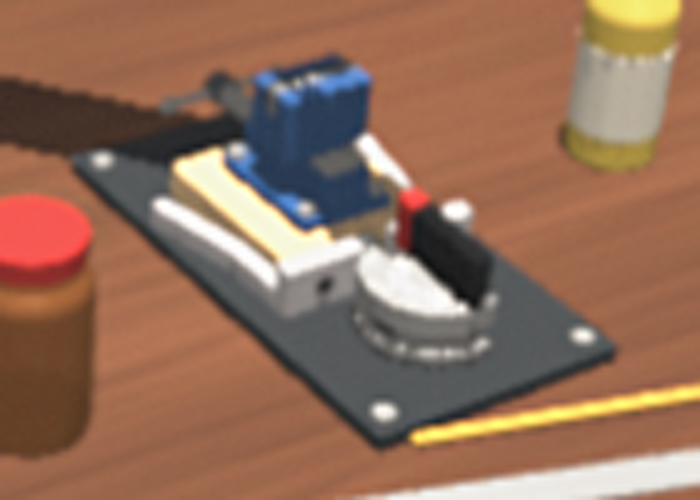

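Emit:
carry_out([
  [[40,0,0],[0,0,0]],
  [[40,0,0],[0,0,0]],
  [[41,0,0],[0,0,0]],
  [[0,35,0],[0,0,0]],
  [[0,40,0],[0,0,0]],
  [[0,40,0],[0,0,0]],
  [[0,0,0],[0,0,0]],
])

```text
time_s: 22.95
tool_pos: [0.6543, 0.2331, 0.1247]
tool_rot: [-90.2, 0.7, 2.1]
force: [-1.3, -0.5, 0.2]
grip_width: 0.0741
```

```bash
python3 - <<'E'
from plan import *
o=env.get_obs();plan([.6585,.2355,.13],88,o);print(o['qpos'].round(1),o['force'])
E
```

```text
{'shift_mm': array([ 4.3, -5.3,  2.3]), 'n': np.float64(1.0), 'turn': array([ -0.36, -85.85,  -0.67])} at [0.6543 0.2331 0.1247] [-90.17   0.67   2.15] t 22.95
[ 16.1  39.  -58.3  79.2  32.7  80.3 -39.9] [-1.27143988 -0.51136426  0.21565728]
```

Emit:
carry_out([
  [[0,0,0],[0,-8,0]],
  [[0,0,0],[0,-8,0]],
  [[0,0,0],[0,-8,0]],
  [[0,0,0],[0,-8,0]],
  [[0,0,0],[0,-8,0]],
])

```text
time_s: 23.45
tool_pos: [0.6586, 0.236, 0.1346]
tool_rot: [-90.0, -0.1, 42.4]
force: [-0.1, 0.3, -0.2]
grip_width: 0.0737
```

```bash
python3 - <<'E'
from plan import *
o=env.get_obs();plan([.6585,.2355,.13],88,o);print(o['qpos'].round(1),o['force'])
E
```

```text
{'shift_mm': array([-0.4,  4.6, -0.3]), 'n': np.float64(1.0), 'turn': array([ 2.000e-02, -4.558e+01,  1.500e-01])} at [0.6586 0.236  0.1346] [-89.96  -0.14  42.42] t 23.45
[ 19.2  42.5 -65.9  78.5  38.4  82.8  -2.7] [-0.0899657   0.28197442 -0.16279454]
```

Emit:
carry_out([
  [[0,0,0],[0,-8,0]],
  [[0,0,0],[0,-8,0]],
  [[0,0,0],[0,-8,0]],
  [[0,10,0],[0,-8,0]],
  [[0,10,0],[0,-8,0]],
  [[0,0,0],[0,-5.5,0]],
  [[0,0,0],[0,0,0]],
  [[0,0,0],[0,0,0]],
])

```text
time_s: 24.25
tool_pos: [0.6585, 0.236, 0.1139]
tool_rot: [-90.0, -0.1, 87.4]
force: [-0.4, 0.4, 0.6]
grip_width: 0.0742
```

```bash
python3 - <<'E'
from plan import *
o=env.get_obs();plan([.6585,.2352,.06],88,o);print(o['qpos'].round(1),o['force'])
im=env.read_camera('wrist');cv2.imwrite('pics/w15raw.png',im[:,:,::-1]);crop(im,0,512,0,384,1.5,'pics/w15.png')
E
```

```text
{'shift_mm': array([-0.9, 53.9,  0.1]), 'n': np.float64(2.0), 'turn': array([ 0.05, -0.56,  0.13])} at [0.6585 0.236  0.1139] [-90.05  -0.13  87.44] t 24.25
[ 21.8  48.  -72.7  79.7  45.5  84.2  38.6] [-0.35347579  0.43645713  0.60534869]
```

View pics/w15.png

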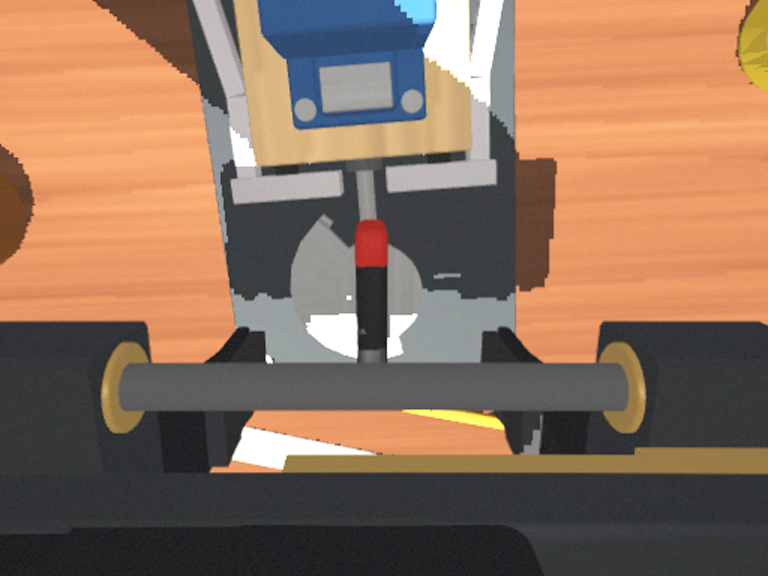

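```bash
python3 - <<'E'
from fit import *
o=env.get_obs()
im=cv2.imread('pics/w15raw.png')[:,:,::-1];crop(im,145,340,90,160,4,'pics/w15z.png')
E
```

```text
(no output)
```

View pics/w15z.png

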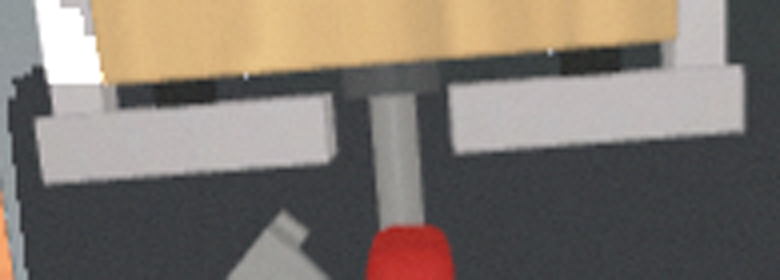

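```bash
python3 - <<'E'
from fit import *
o=env.get_obs()
# -y side: plate edge mid (250,73)? block front edge below at same col ; +y
a=unproj('wrist',uc([(250,76),(600,46)],4,145,90),.036,o); b=unproj('wrist',uc([(250,103),(600,74)],4,145,90),.042,o)
c=unproj('wrist',uc([(250,169),(600,142)],4,145,90),.042,o)
print((b-a)[:,0]*1000,(c-b)[:,0]*1000)
E
```

```text
[4.79608855 4.99463353] [12.00932112 12.28445961]
```

Emit:
carry_out([
  [[-0.9,18,0],[0,-0.5,0]],
  [[0,18,0],[0,0,0]],
  [[0,14,0],[0,0,0]],
  [[0,4,0],[0,0,0]],
  [[0,0,0],[0,0,0]],
  [[0,0,0],[0,0,0]],
])

```text
time_s: 24.9
tool_pos: [0.6581, 0.2354, 0.059]
tool_rot: [-90.0, -0.1, 88.1]
force: [0.4, 0.7, 0.3]
grip_width: 0.0736
```

```bash
python3 - <<'E'
from plan import *
o=env.get_obs();plan([.6585,.2352,.06],88,o);print(o['qpos'].round(1),o['force'])
E
```

```text
{'shift_mm': array([-0.2, -1. , -0.5]), 'n': np.float64(1.0), 'turn': array([0.  , 0.11, 0.13])} at [0.6581 0.2354 0.059 ] [-90.    -0.13  88.11] t 24.9
[ 21.7  50.6 -70.7  82.8  47.7  79.9  37.9] [0.43214467 0.65673503 0.33357446]
```

Close on the wing (35 N).

Emit:
carry_out([
  [[0,0,0],[0,0,0]],
  [[0,0,0],[0,0,0]],
  [[0,0,0],[0,0,0]],
  [[0,0,0],[0,0,0]],
  [[0,0,0],[0,0,0]],
  [[0,0,0],[0,0,0]],
  [[0,0,0],[0,0,0]],
  [[0,0,0],[0,0,0]],
  [[0,0,0],[0,0,0]],
  [[0,0,0],[0,0,0]],
  [[0,0,0],[0,0,0]],
], jaw=0, squeeze=35)

```text
time_s: 26.0
tool_pos: [0.658, 0.2355, 0.0587]
tool_rot: [-90.0, -0.1, 88.1]
force: [0.2, 0.9, -0.7]
grip_width: 0.013
```

Emit:
carry_out([
  [[0,0,0],[0,7,0]],
  [[0,0,0],[0,7,0]],
  [[0,0,0],[0,7,0]],
  [[0,0,0],[0,7,0]],
  [[0,0,0],[0,7,0]],
  [[0,0,0],[0,7,0]],
])

```text
time_s: 26.6
tool_pos: [0.6584, 0.2363, 0.0587]
tool_rot: [-89.9, -0.2, 45.9]
force: [2.7, 3.5, -2.7]
grip_width: 0.0131
```

```bash
python3 - <<'E'
from plan import *
o=env.get_obs();plan([.6585,.2352,.06],88,o);print(o['qpos'].round(1),o['force'],o['wrist_torque'],o['grip_width'])
E
```

```text
{'shift_mm': array([-0.7, -1.3, -0.9]), 'n': np.float64(1.0), 'turn': array([-2.000e-02, -4.213e+01,  2.300e-01])} at [0.6584 0.2363 0.0587] [-89.9   -0.21  45.87] t 26.6
[ 19.1  46.2 -64.   82.9  41.7  76.6  -1.4] [ 2.72730404  3.47991698 -2.69382881] [ 0.73841667 -0.65557337  0.08339139] 0.013127688258909828
```

Emit:
carry_out([
  [[0,0,0],[0,7,0]],
  [[0,0,0],[0,7,0]],
  [[0,0,0],[0,7,0]],
  [[0,0,0],[0,7,0]],
  [[0,0,0],[0,7,0]],
  [[0,0,0],[0,7,0]],
  [[0,0,0],[0,7,0]],
  [[0,0,0],[0,7,0]],
])

```text
time_s: 27.4
tool_pos: [0.6595, 0.2367, 0.0587]
tool_rot: [-89.7, -0.2, -10.1]
force: [5.6, 3.2, -5.0]
grip_width: 0.0135
```

```bash
python3 - <<'E'
from plan import *
o=env.get_obs();plan([.6585,.2352,.06],88,o);print(o['qpos'].round(1),o['force'],o['wrist_torque'],o['grip_width'])
im=env.read_camera('wrist');crop(im,0,512,0,384,1.5,'pics/w16.png')
E
```

```text
{'shift_mm': array([-0.7, -1.3, -1.6]), 'n': np.float64(1.0), 'turn': array([ -0.1 , -98.11,   0.37])} at [0.6595 0.2367 0.0587] [-89.7   -0.15 -10.11] t 27.4
[ 14.3  40.9 -54.1  83.   33.5  72.8 -52.9] [ 5.6223165   3.24520683 -5.02330484] [ 0.84491622 -1.28043594  0.22577648] 0.013511966722945393
```

View pics/w16.png

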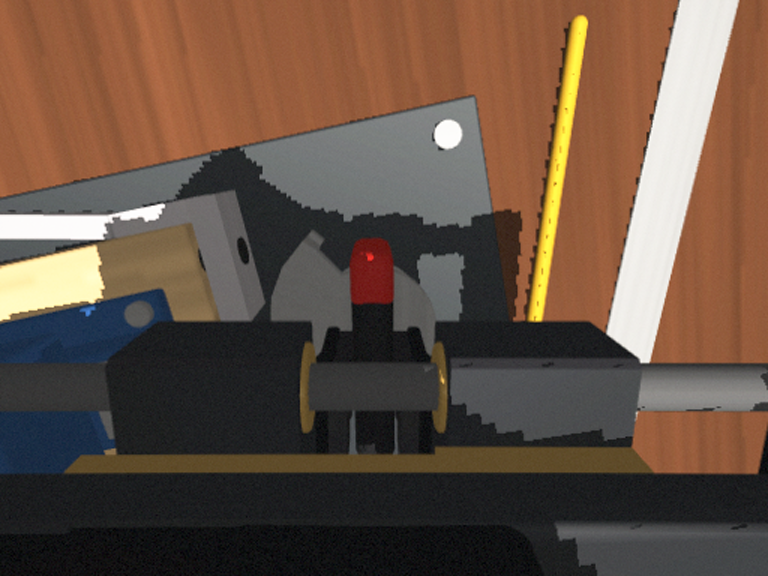

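Emit:
carry_out([
  [[0,0,0],[0,7,0]],
  [[0,0,0],[0,7,0]],
  [[0,0,0],[0,7,0]],
  [[0,0,0],[0,7,0]],
  [[0,0,0],[0,7,0]],
  [[0,0,0],[0,7,0]],
  [[0,0,0],[0,7,0]],
  [[0,0,0],[0,7,0]],
  [[0,0,0],[0,7,0]],
  [[0,0,0],[0,7,0]],
])

```text
time_s: 28.45
tool_pos: [0.6592, 0.2353, 0.0588]
tool_rot: [-89.8, 0.1, -80.0]
force: [6.3, 1.9, -3.8]
grip_width: 0.0153
```

```bash
python3 - <<'E'
from plan import *
o=env.get_obs();plan([.6585,.2352,.06],-90,o);print(o['qpos'].round(1),o['force'],o['wrist_torque'],o['grip_width'])
E
```

```text
{'shift_mm': array([ 0. , -1.2, -0.7]), 'n': np.float64(1.0), 'turn': array([-0.18, 10.05, -0.07])} at [0.6592 0.2353 0.0588] [-8.981e+01  6.000e-02 -7.995e+01] t 28.45
[   6.7   35.6  -40.9   83.4   24.    69.7 -117.1] [ 6.2844584   1.94620604 -3.76549869] [ 0.0708537  -1.72718876  1.06509552] 0.0153464921482099
```

```bash
python3 - <<'E'
from plan import *
im=env.read_camera('wrist');crop(im,0,512,0,384,1.5,'pics/w17.png')
im=env.read_camera('top');crop(im,130,280,90,270,3.3,'pics/t17.png')
im=env.read_camera('scene');crop(im,270,410,150,250,5,'pics/s17.png')
E
```

```text
(no output)
```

View pics/w17.png

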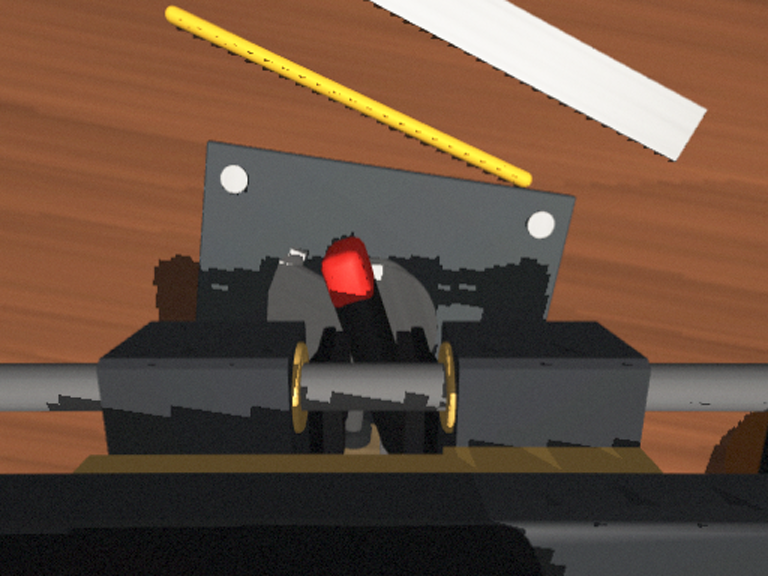

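View pics/s17.png

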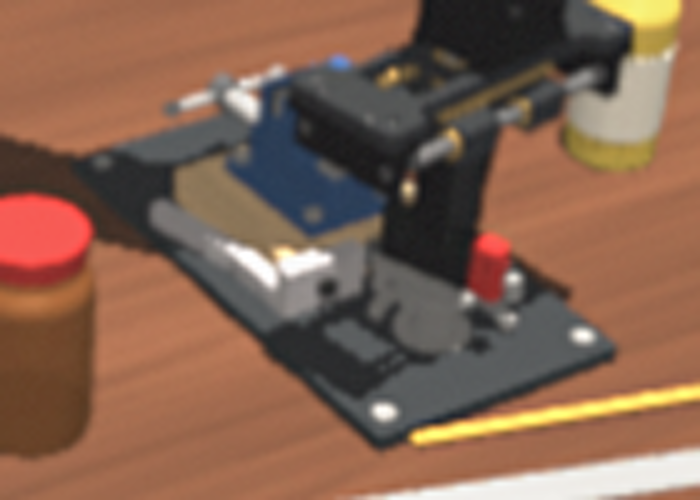

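```bash
python3 - <<'E'
from fit import *
o=env.get_obs();print(o['tool_rot'],o['wrist_torque'])
p=unproj('wrist',uc([(345,262),(372,330),(391,333)],1.5,0,0),.085,o);print(p)
d=p[0]-np.array([.6585,.2352,.085]);print(np.degrees(np.arctan2(d[1],d[0])),np.linalg.norm(d))
E
```

```text
[-8.98320498e+01  7.64567657e-02 -7.96759818e+01] [ 0.32065672 -1.18306589  0.63259631]
[[0.69203269 0.24928753 0.085     ]
 [0.67125938 0.23684036 0.085     ]
 [0.67135503 0.23052987 0.085     ]]
22.787919653440618 0.03637169152767107
```

View pics/t17.png

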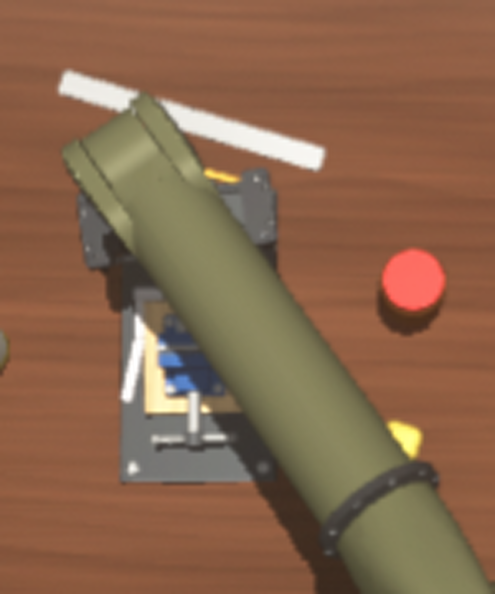

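Emit:
carry_out([
  [[0,0,0],[0,0,0]],
  [[0,0,0],[0,0,0]],
  [[0,0,0],[0,0,0]],
  [[0,0,0],[0,0,0]],
], jaw=0, squeeze=60)

```text
time_s: 29.0
tool_pos: [0.6591, 0.2354, 0.0588]
tool_rot: [-89.8, 0.1, -79.7]
force: [5.8, 2.3, -2.1]
grip_width: 0.0133
```

```bash
python3 - <<'E'
from plan import *
o=env.get_obs();plan([.6585,.2352,.06],-90,o);print(o['qpos'].round(1),o['force'],o['wrist_torque'],o['grip_width'])
im=env.read_camera('wrist');crop(im,0,512,0,384,1.5,'pics/w18.png')
E
```

```text
{'shift_mm': array([ 0.1, -1.2, -0.6]), 'n': np.float64(1.0), 'turn': array([-0.14, 10.32, -0.14])} at [0.6591 0.2354 0.0588] [-89.85   0.12 -79.68] t 29.0
[   6.8   35.7  -40.9   83.3   24.    69.7 -116.8] [ 5.75946406  2.31621748 -2.13210327] [ 0.348036   -1.14889539  0.56787554] 0.013259290120148107
```

View pics/w18.png

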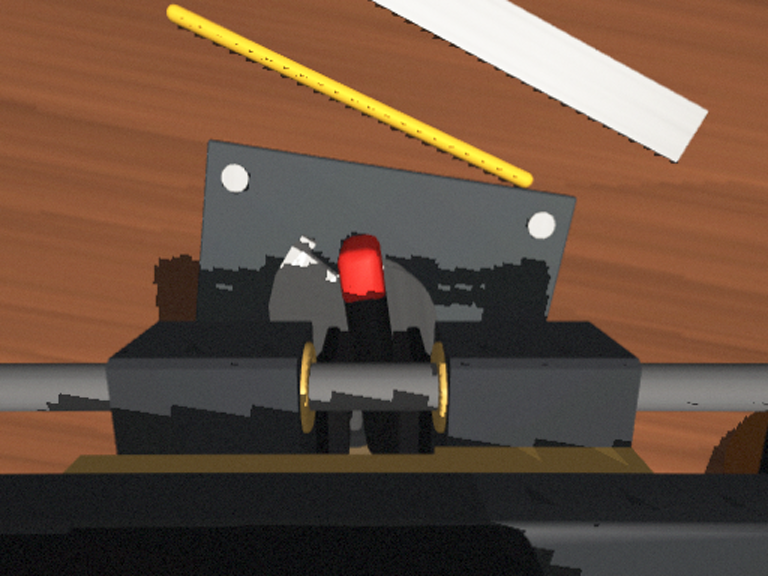

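Emit:
carry_out([
  [[0,0,0],[0,3,0]],
  [[0,0,0],[0,3,0]],
  [[0,0,0],[0,3,0]],
  [[0,0,0],[0,3,0]],
  [[0,0,0],[0,0,0]],
  [[0,0,0],[0,0,0]],
])

```text
time_s: 29.65
tool_pos: [0.6591, 0.2354, 0.0588]
tool_rot: [-89.9, 0.2, -91.7]
force: [5.7, 2.3, -4.1]
grip_width: 0.0131
```

```bash
python3 - <<'E'
from plan import *
o=env.get_obs();plan([.6585,.2352,.06],-90,o);print(o['qpos'].round(1),o['force'],o['wrist_torque'],o['grip_width'])
im=env.read_camera('wrist');crop(im,0,512,0,384,1.5,'pics/w19.png')
E
```

```text
{'shift_mm': array([ 0.2, -1.2, -0.6]), 'n': np.float64(1.0), 'turn': array([-0.13, -1.69, -0.15])} at [0.6591 0.2354 0.0588] [-89.88   0.15 -91.69] t 29.65
[   5.3   35.   -38.7   83.4   22.4   69.3 -127.9] [ 5.71589804  2.31880227 -4.07461628] [ 0.3352361  -1.08523851  0.55066089] 0.01310561972581228
```

View pics/w19.png

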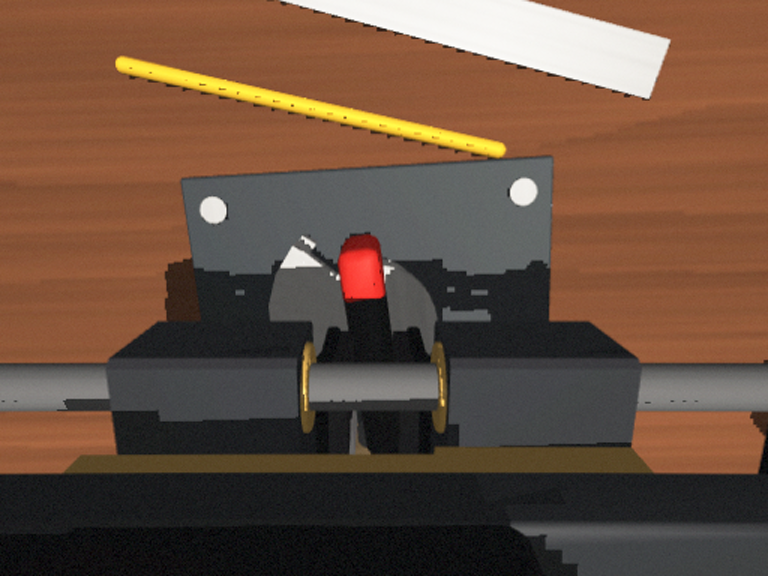

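Emit:
carry_out([
  [[0,0,0],[0,2.5,0]],
  [[0,0,0],[0,2.5,0]],
  [[0,0,0],[0,0,0]],
])

```text
time_s: 30.0
tool_pos: [0.6591, 0.2353, 0.0588]
tool_rot: [-89.9, 0.2, -96.7]
force: [4.7, 1.0, -4.0]
grip_width: 0.0132
```

```bash
python3 - <<'E'
from plan import *
o=env.get_obs();plan([.6585,.2352,.06],-90,o);print(o['qpos'].round(1),o['force'],o['wrist_torque'],o['grip_width'])
E
```

```text
{'shift_mm': array([ 0.2, -1.2, -0.6]), 'n': np.float64(1.0), 'turn': array([-0.12, -6.72, -0.15])} at [0.6591 0.2353 0.0588] [-89.89   0.15 -96.72] t 30.0
[   4.7   34.7  -37.7   83.4   21.8   69.1 -132.5] [ 4.74977427  0.98011537 -4.04481969] [ 0.3212591  -1.09931476  0.60849368] 0.013223358560553669
```

Emit:
carry_out([
  [[0,0,0],[0,2.5,0]],
  [[0,0,0],[0,0,0]],
])

```text
time_s: 30.2
tool_pos: [0.6591, 0.2353, 0.0588]
tool_rot: [-89.9, 0.2, -99.2]
force: [5.2, 1.4, -2.3]
grip_width: 0.0128
```

```bash
python3 - <<'E'
from plan import *
o=env.get_obs();print(o['force'],o['wrist_torque'],o['grip_width'],o['tool_rot'])
im=env.read_camera('wrist');crop(im,0,512,0,384,1.5,'pics/w20.png')
E
```

```text
[ 5.16816439  1.41310551 -2.31117826] [ 0.31406925 -1.09235229  0.70763538] 0.012822079224571556 [-89.89553306   0.15602809 -99.22459264]
```

View pics/w20.png

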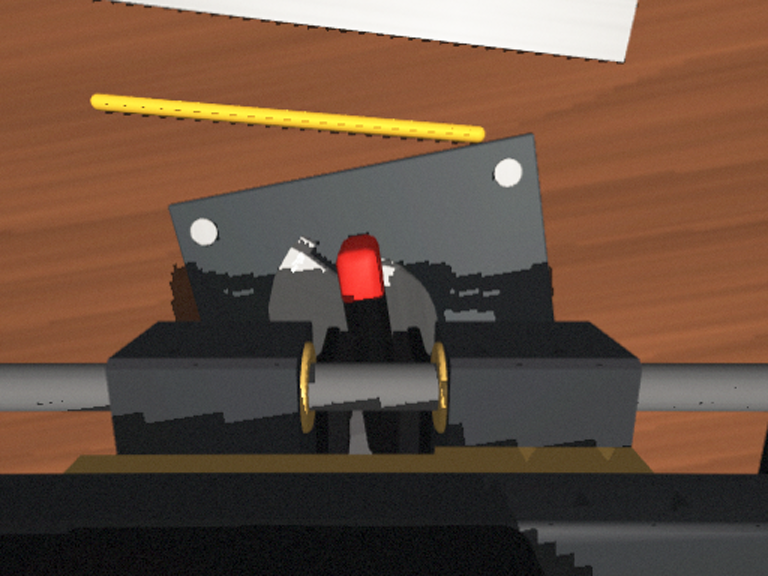

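Emit:
carry_out([
  [[0,0,0],[0,2,0]],
  [[0,0,0],[0,0,0]],
])

```text
time_s: 30.45
tool_pos: [0.6591, 0.2354, 0.0588]
tool_rot: [-89.9, 0.2, -101.2]
force: [5.1, 0.8, -2.3]
grip_width: 0.0133
```

Emit:
carry_out([
  [[0,0,0],[0,0,0]],
  [[0,0,0],[0,0,0]],
  [[0,0,0],[0,0,0]],
  [[0,0,0],[0,0,0]],
  [[0,0,0],[0,0,0]],
  [[0,-20,0],[0,0,0]],
  [[0,-40,0],[0,0,0]],
  [[0,-40,0],[0,0,0]],
  [[0,-40,0],[0,0,0]],
  [[0,-40,0],[0,0,0]],
  [[0,0,0],[0,0,0]],
  [[0,0,0],[0,0,0]],
], jaw=0.8)

```text
time_s: 31.65
tool_pos: [0.6583, 0.2351, 0.2399]
tool_rot: [-89.9, 0.1, -101.4]
force: [-0.4, -1.2, -1.5]
grip_width: 0.0698
```

```bash
python3 - <<'E'
from plan import *
o=env.get_obs();plan([.50,.2352,.3],-90,o);print(o['qpos'].round(1),o['force'],o['wrist_torque'],o['grip_width'])
im=env.read_camera('wrist');cv2.imwrite('pics/w21raw.png',im[:,:,::-1]);crop(im,0,512,0,384,1.5,'pics/w21.png')
im=env.read_camera('scene');crop(im,270,410,150,250,5,'pics/s21.png')
E
```

```text
{'shift_mm': array([  31. ,  -60.4, -155.1]), 'n': np.float64(4.0), 'turn': array([ -0.1 , -11.38,  -0.14])} at [0.6583 0.2351 0.2399] [ -89.92    0.15 -101.38] t 31.65
[   4.1   28.2  -39.1   70.7   17.3   86.7 -133.8] [-0.38765501 -1.23167713 -1.47350142] [ 0.02965166  0.03894207 -0.03646564] 0.0697528921858127
```

View pics/w21.png

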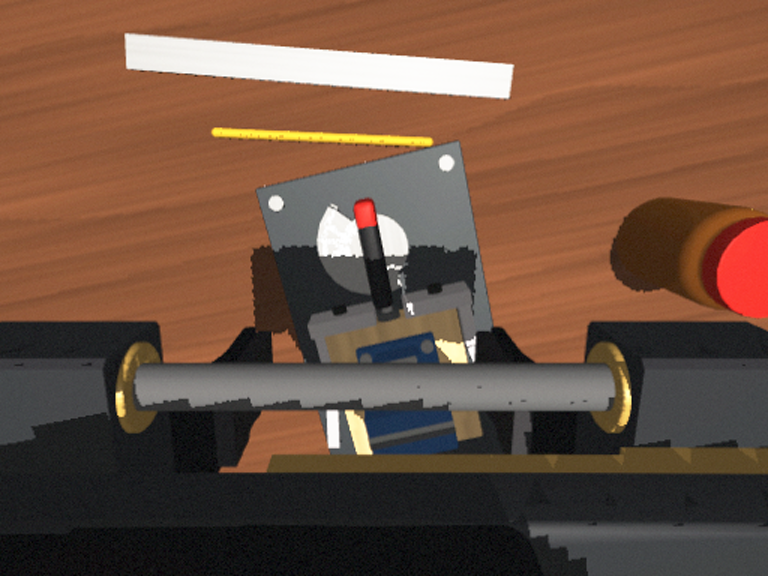

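View pics/s21.png

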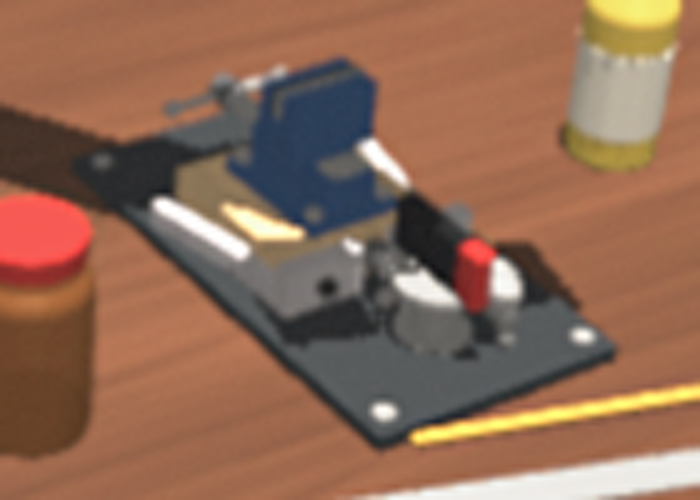

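```bash
python3 - <<'E'
from fit import *
o=env.get_obs()
im=cv2.imread('pics/w21raw.png')[:,:,::-1];crop(im,195,335,120,245,5.5,'pics/w21z.png')
w=unproj('wrist',uc([(365,200),(384,310)],1.5,0,0),.085,o);d=w[0]-w[1];print(np.degrees(np.arctan2(d[1],d[0])),np.linalg.norm(d))
s=unproj('wrist',uc([(276,203),(446,162)],1.5,0,0),.013,o);d=s[0]-s[1];print('dock yaw',np.degrees(np.arctan2(d[1],d[0]))-90)
E
```

```text
-1.7175998182505074 0.07657117470704423
dock yaw 1.8795560811639973
```

View pics/w21z.png

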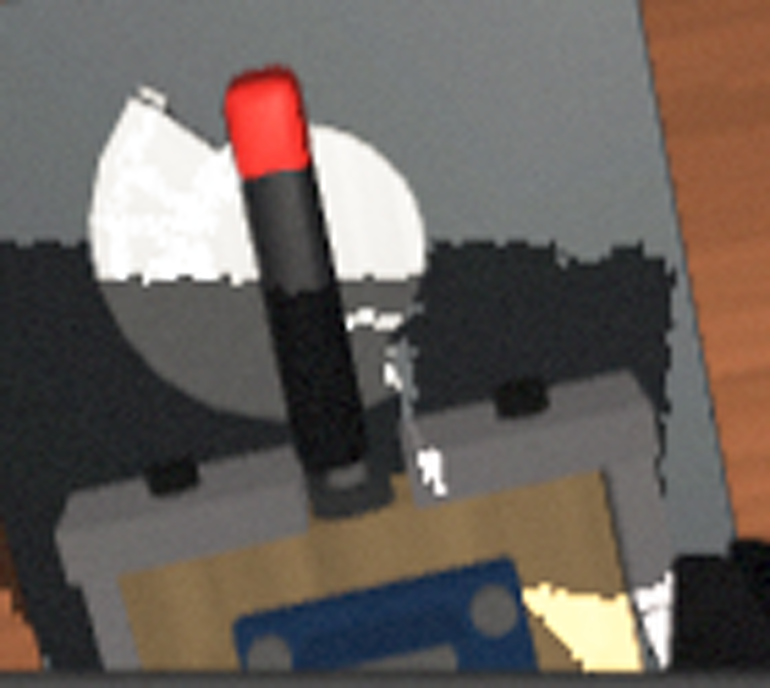

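```bash
python3 - <<'E'
from h import *
im=env.read_camera('scene');cv2.imwrite('pics/final.png',im[:,:,::-1])
print(env.get_obs()['time_s'],env.get_obs()['force'])
env.sign_off()
E
```

```text
31.8 [-0.80049223 -0.75235165  0.29626601]
the job is handed in; nothing more can be done
```

View pics/final.png

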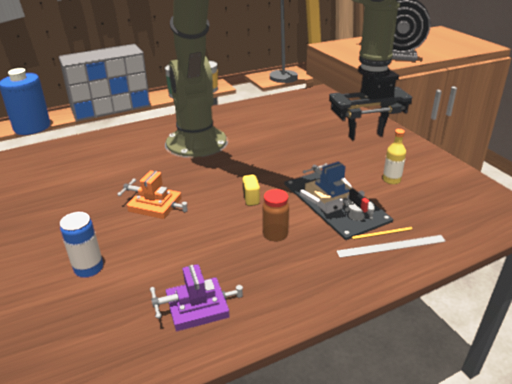

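The blue vise is mounted in the dock, upright, and the job was handed in at about 31.8 s. I turned the cam back to open, set the vise in the channel, and slid it in until the bolt head was in the mouth. Then I turned the cam clockwise to its stop.

**Last checks:**
- The wing measured about 183.6°, or 3.20 rad, against a stop at 3.18.
- The close wrist view showed no gap between the plate and the stop blocks.
- The gripper was open and clear of everything.
- The bystanders and the orange and purple vises looked unmoved in the final picture. I judged that by eye, without measuring.

**What went wrong on the way:**
- **First slide:** the plate caught the mouth of the left rail at about 28 N sideways and 30 N vertical, because it sat about 3 mm too far left. I backed off, re-centred it and slid it in cleanly.
- **Cam turn:** at 35 N of grip the wing slipped by about 15° near the end of the turn. Raising the grip to 60 N carried it to the stop.
- **Dock position:** the top and scene cameras disagreed by up to 8 mm on where the dock was, so I used the wrist camera instead. Its fits of the dock's angle ranged from 0.9° to 2.3°, so the measured cam angle could be off by a degree or so.

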